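Press a valve's bearing plate home with the ratchet press

ROBOT

A 6-joint arm with a two-finger parallel gripper is mounted at the origin on the work surface. World frame = base frame: x ahead of the robot, y to its left, z up, the work surface at z = 0. Lengths are in m, angles in rad, forces in N, time in s.
With the tool pointing down it reaches from about 0.325 to 0.775 m from the base axis. Payload 9.3 kg.
Tool frame: the origin (TCP) lies midway between the tips of the shut fingers; the grasp point (between the pads) lies arm.pinch_z behind it (arm.pinch_z is the distance from the TCP to the grasp point, in m); z points along the fingers, y is the line along which they close (so a half turn about z gives the same grasp; the last joint's range is limited). The gripper opens to 85 mm and grips with 20 to 120 N. Pads are 22 mm wide; open, the fingers measure 114 mm over their backs; the gripper's body (76 mm by 85 mm) begins 54 mm behind the grasp point. The pads swing forward as they close: fully open they stand 13 mm farther back than shut.
Start: joints at [1.185, 0.259, 0.021, 1.334, 0, 1.418], TCP at [0.127, 0.535, 0.231] pointing down, gripper open.
Joint ranges: [-3.04, 3.04], [-0.91, 1.82], [-1.04, 1.36], [-1.92, 1.95], [-1.52, 1.45], [-3.14, 3.14]. Speed limits (rad/s): [2.22, 2.22, 2.79, 3.14, 3.14, 3.14].

INTERFACE

Orientations are given as a unit quaternion [x, y, z, w].
In Python, from workcell import status, vision, ticket, arm gives the robot as it stands.
- The arm moves only by the tool apply_moves, never from a script. Its argument "series" is text: rows parted by semicolons, each of 6 numbers parted by spaces: the shift along the tool's x, y, z in m, then the turn, a rotation vector about the tool's x, y, z in rad. In form: x y z wx wy wz; .... A call has exactly 5 rows; each row is the pose to reach, as a shift and turn from the pose commanded when the call began, along the tool's axes at that moment; what a row does not reach only later rows make up. A row lasts 1/10 s, in which the tool goes at most 50 mm and 8.59 degrees, less where a joint would pass 70% of its speed; a pose out of reach is approached as far as the arm can. A call with a gripper value outside its range is refused whole. "claw" is the opening, from -1 (shut) to 1 (fully open), set as the call begins (left out, the last holds). The fingers move at their own pace and stop on an object; the grip force is fixed at half the most. Time passes only in rows, so rows that repeat a pose let the fingers close, or fill a call up. It gives the time, the measured TCP pose, the force, the opening and the grip force at its end, in the units of the state.
- status.observe(): the state, without advancing time (a new reading comes with each control period).
- vision.snapshot(name): name is "scene" or "top" or "wrist"; returns a dict with "image" (400x640x3 uint8, red, green, blue), "camera_matrix" (3x3 intrinsics, pixels), "origin" and "orientation" of the camera in the world. Camera axes: x right, y down, z forward; pixel columns grow to the right and rows downward; lengths in m; the calibration is good to about 2 mm. The wrist camera is an equidistant fisheye: a pixel r from the principal point sees the ray r / f radians off the axis. A picture is of the moment at which its call begins. There is no depth.
- ticket.sign_off(): hands the job in; it is judged then, once.
Trained networks look in a picture, given as the dict that the camera call returned (one of the last four; its "shot" number tells which), for a name from the list of things; names that differ only in an ending like _2 or _b are one class to them, and where a whole thing is asked for, a point or a joint stands for the part that bears it (a point fixed in the world has none). Each returns a list of dicts, best first, with "confidence" (0 to 1); they miss things now and then, are a little off and sometimes report something else, mostly with a low value. They report only what shows in the picture. A call takes as long as a camera call. They do not tell look-alikes from the thing itself.
- vision.search_frame(picture, label): "point" ([x, y, z] in m, in world coordinates, good to about 4 mm: the middle of the surface that is visible of it).
- vision.regions_of(picture, label): "pixels" (400x640 bool, what is visible of it).
The state is a dict: "time": time; "joint_positions": joint angles; "qd": joint speeds; "effort": joint torques, N m; "tcp_pos": TCP position; "eef_rot": TCP orientation; "contact_force": force on the tool from outside, world axes, zero at the start; "wrist_torque": the same for the moment, N m; "opening": finger opening in m; "finger_force": force on a finger pad.
Only numpy, scipy, OpenCV 4.12 (cv2) and the standard library are available. Lean on these libraries where they do the work, as an engineer would, in place of code of your own. Each camera call takes 0.05 s, during which the arm holds its last target. There are 200 camera calls.

TASK

The bearing plate of the brass rotary valve under the ratchet press has only been started in its bore. The press's pawl is thrown back, so the lever swings loose both ways: throw the pawl over onto its ratchet wheel, then pump the lever, which now grips on the way down and clicks loose on the way up, until the plate is fully home, flush with the casing's rim, without leaning hard on it once it is home. Leave the lever raised well above level and let go of it, with the pawl in the wheel and the valve still standing under the ram, and do not disturb the other things on the bench.

Things in the scene. Friction and masses are not known exactly. Their poses are not given: they have to be found in the camera images.
- press: Cast bench press, fixed. Origin: bench level, under the ram's axis; its front is -x, z up. Base 110 wide, x -60 to 155 mm, 30 high; on it a round steel anvil, 96 across, top at z 50. Head: x -36 to 151, y -30 to 30, z 165 to 257. Pinion axis along y at x 25.5, z 215; on it the ratchet wheel, 86 across, 20 teeth, y -38 to -47 (right side), and a black handwheel on the left, y 44 to 70.
- lever (a joint): Press lever turning about the pinion axis, rad: 0 level (knob to the front), positive raised, stops at -0.80 and 0.80. Stays where it is left. With the pawl thrown back it swings loose. Pawl in the wheel: pulling it down (-) drives the ram down 12 mm per rad after up to 0.31 rad of slack; lifting it clicks loose and the ram stays. Needs 4 to 7 N at the knob, 8 to 12 N while the plate slides.
- lever_knob (a point): Centre of the lever's black ball knob, 30 mm across, on a 12 mm rod; 170 mm from the pinion axis, in the plane y = -64 mm of the press: at press x = 25.5 - 170 cos(lever), z = 215 + 170 sin(lever) mm. The ball can turn between fingers that pinch it along the press's y.
- pawl (a joint): Pawl hinged on the lever's hub above the wheel (axis along press y), rad: 0 to 0.25 lying on the wheel's teeth, positive lifted up and over towards the press's back, 2.5 thrown back against its stop, where it starts. It falls by its own weight (50 g): pushed forward past upright (about 1.7 at a level lever) it drops onto the wheel and stays there.
- pawl_peg (a point): Point on the pawl's thumb peg, a steel pin 10 mm thick on the pawl's free end, 33 mm from its pivot, sticking out to the press's right along y from -40 to -70 mm (this point at y -60). Thrown back, it stands behind and above the pivot; push it towards the press's front (-x) from behind.
- pawl_pivot (a point): Pawl's hinge axis, 52 mm from the pinion axis on the lever's hub (nearly above the axis when the lever is level), at y -60 mm of the press. The boss round it has a radius of 7 mm; nothing on the lever stands higher than that beside the peg.
- ram: Square steel ram, 25 by 25 by 200 mm, upright in the press's head; it only slides up and down. Origin: centre of its lower face, which presses the plate. Its top stands 200 mm above that. Held by friction where it is; starts 20 to 34 mm above the plate's boss. Not to be pushed by the robot itself.
- valve: Brass rotary valve casing, 44 mm across and 42 high, standing loose on the anvil under the ram with four stub tubes (13.6 thick, ends 34 mm from its axis, 12.5 above its foot). Origin: centre of its underside, z up. About 0.3 kg with its plate.
- plate (a joint): Bearing plate in the casing's mouth, a brass disc 37 mm across with a boss 15 across and 5 high on top: m pressed in, 0 = disc 7 mm proud of the rim (starts 0 to 1.5 mm in), 0.007 = home on its shoulder, disc flush with the rim, boss still 5 proud. Slides under 55 N from the ram, then stops dead; it is spoilt if the ram bears with over 350 N (25 N on the knob; 1 N there gives 14 at the ram).
- oil_bottle: White plastic bottle, 60 mm across, 150 high, upright. Origin under its centre. Bystander.
- mallet: Mallet, 260 mm long, wooden handle, dark head, lying flat. Origin under its centre. Bystander.
- mouthpiece: Silver brass-instrument mouthpiece, 28 mm across, 85 high, standing on its cup. Origin under its centre. Bystander.
- rotor: Brass valve rotor, 33 mm across, 48 high with its spindle up. Origin under its centre. Bystander.
Mind the look-alikes: they are no part of the job. What is shaped like the valve but purple or white is not meant.

How it is judged:
On the way, in this order (a step that is already met when the one before it is completed fails the run):
1. the pawl lies on the ratchet wheel (value of joint pawl below 0.35 rad), for 0.2 s.
2. the bearing plate is pressed fully home (value of joint plate above 0.0062 m), for 0.2 s.
At the end, for the whole second after the job is handed in: The plate is at least 6.2 of its 7 mm in; the lever is raised above 0.30 rad and free; the pawl lies on the wheel (below 0.35 rad); the valve stands upright within 8 mm of the ram's axis (value of joint plate above 0.0062 m and value of joint lever above 0.3 rad and value of joint pawl below 0.35 rad and horizontal distance between valve and ram below 0.008 m and angle between valve's own z axis and vertical below 0.06 rad); the robot touches nothing.
It fails at once if a bystander is moved by more than 30 mm (distance of any of oil_bottle, mallet, mouthpiece, rotor from where it was at the start of the episode above 0.03 m).
It fails at once if the plate is overloaded: the ram bears on it with more than 350 N (contact force between ram and valve above 350 N).
It fails at once if the robot pushes on the ram itself (contact force between any of the fingers, the arm and ram above 3 N).
It also fails if it takes over 67 s, if anything falls off the work surface, if the arm or the gripper's body presses on something with over 40 N, if the wrist force passes 120 N, or if a joint passes its speed limit or range.

## Working session

There is one attempt and no reset: what is moved stays moved. The work goes in short steps, Python scripts to look and compute and a tool call to move; the robot and the scene stay as the last step left them, time stands still between calls to the robot, and variables do not carry over. Pictures are saved under pics/ and viewed, at most 10 in all, crops included, and the job is handed in when it is done.

Besides the shell and the picture viewer there is one more tool, called after ">>>" by a JSON object that holds its "op" and its "data", one argument or row to a line. apply_moves: Moves the arm, as the interface text tells. Its arguments: {"type":"object","properties":{"series":{"type":"string"},"claw":{"type":"number"}},"required":["series"]}

```bash
mkdir -p pics; ls; cat > h.py <<'E'
import numpy as np, cv2
from scipy.spatial.transform import Rotation as R
from workcell import status, vision, ticket, arm
def snap(n,f=None):
    p=vision.snapshot(n)
    if f: cv2.imwrite('pics/'+f,cv2.cvtColor(p['image'],cv2.COLOR_RGB2BGR))
    return p
def proj(p,X):
    c=R.from_quat(p['orientation']).inv().apply(np.atleast_2d(X)-p['origin'])
    q=(np.array(p['camera_matrix'])@c.T).T
    return q[:,:2]/q[:,2:]
E
python3 - <<'E'
from h import *
o=status.observe(); print(o['tcp_pos'],o['eef_rot'],o['opening'],o['time'],arm.pinch_z)
for n in('scene','top'):
    p=snap(n,n+'0.png'); print(n,np.round(p['origin'],3),np.round(p['orientation'],3),p['camera_matrix'])
    for l in ['press','lever','lever_knob','pawl','pawl_peg','pawl_pivot','ram','valve','plate','oil_bottle','mallet','mouthpiece','rotor']:
        print(l,[(np.round(d['point'],3).tolist(),round(d['confidence'],2)) for d in vision.search_frame(p,l)[:3]])
E
```

```text
pics
[0.12678586 0.53491063 0.23065138] [ 1.16150022e-01  9.93231451e-01 -6.47810841e-04 -1.93306321e-04] 0.08553234904745503 0.0 0.0187
scene [ 0.975 -0.549  1.253] [ 0.899  0.322 -0.098 -0.282] [[490.16767626   0.         322.7185759 ]
 [  0.         490.16767626 197.88419355]
 [  0.           0.           1.        ]]
press [([0.57, 0.08, 0.212], 0.76)]
lever [([0.596, 0.074, 0.219], 0.84)]
lever_knob [([0.598, 0.074, 0.214], 0.73), ([0.547, 0.062, 0.095], 0.64)]
pawl [([0.592, 0.108, 0.295], 0.52)]
pawl_peg []
pawl_pivot []
ram [([0.546, 0.06, 0.307], 0.53), ([0.577, -0.416, 0.022], 0.32)]
valve [([0.544, 0.062, 0.093], 0.52), ([0.415, 0.077, 0.042], 0.5)]
plate [([0.506, -0.074, 0.053], 0.69), ([0.405, 0.086, 0.048], 0.44), ([0.554, 0.421, 0.088], 0.32)]
oil_bottle [([0.556, 0.419, 0.086], 0.65)]
mallet [([0.578, -0.417, 0.019], 0.93)]
mouthpiece [([0.312, 0.249, 0.03], 0.54)]
rotor [([0.362, -0.245, 0.03], 0.59)]
top [0.234 0.009 1.488] [ 0.707 -0.701  0.063 -0.075] [[458.26790208   0.         310.70007327]
 [  0.         458.26790208 198.45405825]
 [  0.           0.           1.        ]]
press [([0.532, 0.107, 0.238], 0.64)]
lever [([0.589, 0.057, 0.213], 0.96), ([0.306, 0.252, 0.03], 0.24)]
lever_knob [([0.593, 0.058, 0.217], 0.84)]
pawl [([0.585, 0.107, 0.299], 0.46)]
pawl_peg [([0.583, 0.11, 0.298], 0.55)]
pawl_pivot [([0.566, -0.415, 0.024], 0.62), ([0.59, 0.105, 0.298], 0.44)]
ram [([0.532, 0.068, 0.335], 0.66)]
valve [([0.496, -0.071, 0.045], 0.75), ([0.52, 0.074, 0.067], 0.61), ([0.402, 0.083, 0.038], 0.46)]
plate [([0.407, 0.087, 0.047], 0.61), ([0.501, -0.067, 0.051], 0.56)]
oil_bottle [([0.539, 0.425, 0.098], 0.69)]
mallet [([0.562, -0.414, 0.024], 0.86)]
mouthpiece [([0.307, 0.25, 0.031], 0.4)]
rotor [([0.59, 0.058, 0.214], 0.69)]
```

View pics/scene0.png

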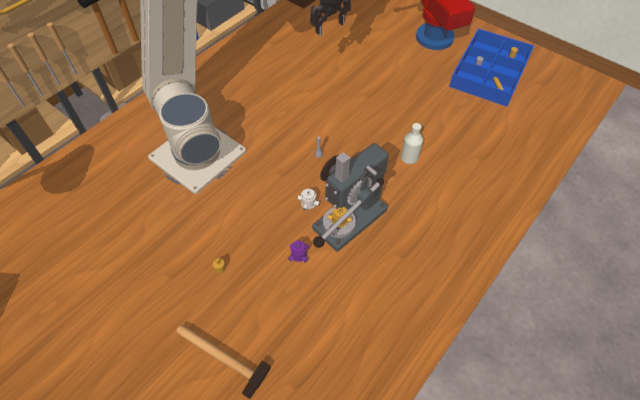

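View pics/top0.png

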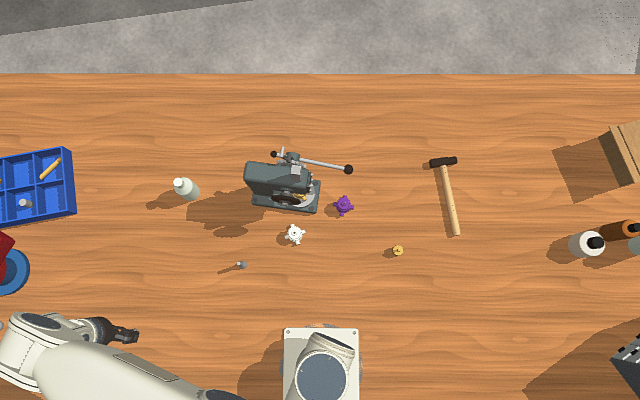

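The scene view has the press at about (355,195), with its front and the knob (318,241) facing world -y and the lever on the side away from the robot. Three things are valve-shaped: white (308,199), purple (298,251), and brass on the anvil under the ram (340,216). The brass one fits the description. I'll confirm it in an enlarged crop.

```bash
python3 - <<'E'
import cv2,numpy as np
a=cv2.imread('pics/scene0.png')[135:260,290:400]; b=cv2.imread('pics/top0.png')[135:225,235:365]
a=cv2.resize(a,(396*1,450),interpolation=3); b=cv2.resize(b,(400,277),interpolation=3)
c=np.zeros((450,800,3),np.uint8); c[:,:396]=a; c[:277,400:]=b
cv2.imwrite('pics/crop0.png',c)
E
```

```text
(no output)
```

View pics/crop0.png

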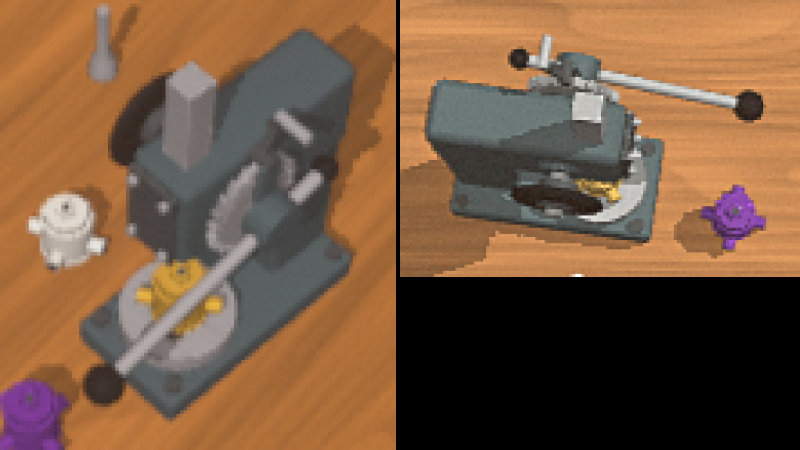

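The crop confirms that the brass valve stands on the anvil under the ram, with the purple and white ones off to the side. The pawl peg is thrown back, at crop (295,125) in the scene view and (545,50) in the top view. Next I'll fit the press pose.

```bash
cat > fit.py <<'E'
from h import *
from scipy.optimize import least_squares
S=snap('scene');T=snap('top')
s=lambda u,v:(290+u/3.6,135+v/3.6); t=lambda u,v:(235+(u-400)/3.077,135+v/3.077)
def pts(q):
    x,y,yaw,lv,rt,px,pz=q
    k=[.0255-.17*np.cos(lv),-.064,.215+.17*np.sin(lv)]
    ob=[(S,[0,0,rt],s(190,78)),(S,k,s(104,384)),(S,[0,0,.05],s(180,312)),(S,[-.06,.055,.03],s(80,325)),(S,[-.06,-.055,.03],s(170,405)),(S,[.155,-.055,.03],s(350,260)),(S,[px,-.07,pz],s(306,134)),
    (T,[0,0,rt],t(588,106)),(T,k,t(749,105)),(T,[.151,-.03,.257],t(433,82)),(T,[.151,.03,.257],t(427,145)),(T,[-.06,.055,.03],t(650,240)),(T,[-.06,-.055,.03],t(663,140)),(T,[px,-.07,pz],t(546,38)),(T,[.0,.07,.05],t(0,0))]
    return ob[:-1]
def W(q,p): return R.from_euler('z',q[2]).apply(p)+[q[0],q[1],0]
def res(q):
    return np.concatenate([proj(c,W(q,p))[0]-uv for c,p,uv in pts(q)])
r=least_squares(res,[.55,.08,1.5,.1,.33,.05,.3],loss='soft_l1')
print(np.round(r.x,4)); print(np.round(r.fun.reshape(-1,2),1).tolist())
np.save('q.npy',r.x)
q=r.x
lv=q[3]
print('knob',W(q,[.0255-.17*np.cos(lv),-.064,.215+.17*np.sin(lv)]),'peg',W(q,[q[5],-.06,q[6]]))
E
python3 fit.py
```

```text
[ 0.5362  0.0676  1.4597 -0.2392  0.3381  0.048   0.297 ]
[[-0.7, -0.2], [0.1, 0.2], [-1.7, -1.6], [-1.9, -0.9], [-0.2, 0.6], [0.1, -2.9], [0.4, 0.2], [0.1, 0.4], [-0.1, -0.6], [-0.5, -0.9], [-1.7, -0.6], [0.7, -0.2], [0.4, -0.7], [0.2, -0.5]]
knob [ 0.58430008 -0.07831611  0.17471441] peg [0.6011344  0.10863529 0.29700064]
```

The fit is good to about 3 mm. Now I'll rise and start turning towards a spot behind the peg.

>>> {"op": "apply_moves", "data": {
  "series": "0 0 -0.045 0 0 0.14; 0 0 -0.09 0 0 0.28; 0 0 -0.135 0 0 0.42; -0.02 -0.01 -0.17 0 0 0.56; -0.06 -0.03 -0.19 0 0 0.70",
  "claw": -1
}}

```text
time: 2.0
tcp_pos: [0.1776, 0.4929, 0.4237]
eef_rot: [0.451, 0.893, 0.001, -0.0]
contact_force: [1.2, 1.1, -0.6]
opening: 0.0121
finger_force: 0.0
```

```bash
cat >> h.py <<'E'
q=np.load('q.npy')
def W(p): return R.from_euler('z',q[2]).apply(p)+[q[0],q[1],0]
def go(p,down=True):
    "tool-frame shift to press point p and turn to align tool y with press y, tool down"
    o=status.observe(); A=R.from_quat(o['eef_rot'])
    sh=A.inv().apply(W(p)-o['tcp_pos'])
    xp=np.array([np.cos(q[2]),np.sin(q[2]),0]); best=None
    for sg in(1,-1):
        M=np.c_[sg*xp,np.cross([0,0,-1],sg*xp),[0,0,-1]]
        rv=(A.inv()*R.from_matrix(M)).as_rotvec()
        if best is None or np.linalg.norm(rv)<np.linalg.norm(best): best=rv
    print('t',round(o['time'],2),'shift',np.round(sh,4),'turn',np.round(best,3),'press-frame tcp',np.round(R.from_euler('z',-q[2]).apply(o['tcp_pos']-[q[0],q[1],0]),4),'F',np.round(o['contact_force'],1),'j',np.round(o['joint_positions'],2))
E
python3 -c "
from h import *
go([.078,-.06,.40])"
```

```text
t 2.0 shift [-0.5386  0.133   0.0231] turn [ 0.002 -0.002  0.747] press-frame tcp [0.3829 0.4035 0.4237] F [ 1.2  1.1 -0.6] j [1.06 0.24 0.48 1.81 0.   2.  ]
```

>>> {"op": "apply_moves", "data": {
  "series": "-0.045 0.011 0.002 0 0 0.06; -0.09 0.022 0.004 0 0 0.12; -0.135 0.033 0.006 0 0 0.19; -0.18 0.044 0.008 0 0 0.25; -0.225 0.055 0.01 0 0 0.31"
}}

```text
time: 2.5
tcp_pos: [0.3576, 0.3427, 0.4114]
eef_rot: [0.583, 0.812, 0.0, 0.0]
contact_force: [0.5, 0.7, 0.5]
opening: 0.0
finger_force: 0.0
```

```bash
python3 -c "
from h import *
go([.078,-.06,.38])"
```

```text
t 2.5 shift [-0.2725  0.1685  0.0314] turn [ 0.    -0.     0.437] press-frame tcp [0.2536 0.208  0.4114] F [0.5 0.7 0.5] j [0.59 0.18 0.37 1.76 0.   1.84]
```

>>> {"op": "apply_moves", "data": {
  "series": "-0.04 0.025 0 0 0 0.06; -0.08 0.05 0 0 0 0.13; -0.12 0.075 0 0 0 0.19; -0.16 0.10 0 0 0 0.25; -0.2 0.124 0.01 0 0 0.32"
}}

```text
time: 3.0
tcp_pos: [0.5399, 0.1932, 0.4022]
eef_rot: [0.705, 0.709, 0.001, 0.001]
contact_force: [0.4, 0.7, 0.4]
opening: -0.0001
finger_force: 0.0
```

```bash
python3 -c "
from h import *
go([.078,-.06,.36])"
```

```text
t 3.0 shift [-0.0552  0.0642  0.0423] turn [ 0.002 -0.001  0.116] press-frame tcp [0.1253 0.0103 0.4022] F [0.4 0.7 0.4] j [0.2  0.32 0.54 1.79 0.   1.76]
```

>>> {"op": "apply_moves", "data": {
  "series": "-0.03 0.033 0.02 0 0 0.06; -0.055 0.064 0.042 0 0 0.116; -0.055 0.064 0.042 0 0 0.116; -0.055 0.064 0.042 0 0 0.116; -0.055 0.064 0.042 0 0 0.116"
}}

```text
time: 3.5
tcp_pos: [0.6024, 0.1408, 0.3602]
eef_rot: [0.744, 0.668, 0.0, 0.0]
contact_force: [-0.7, 0.1, 0.6]
opening: -0.0002
finger_force: 0.0
```

```bash
python3 -c "
from h import *
go([.078,-.06,.284])
p=snap('wrist','w1.png'); T=snap('top'); S=snap('scene')
for c in (T,S,p):
  for l in('pawl_peg','pawl','lever_knob'):
    print(l,[(np.round(R.from_euler('z',-q[2]).apply(d['point']-np.array([q[0],q[1],0])),3).tolist(),round(d['confidence'],2)) for d in vision.search_frame(c,l)[:2]])
a=cv2.imread('pics/w1.png')
s=cv2.cvtColor(S['image'],4)[135:260,300:410]
c=np.zeros((400,790,3),np.uint8);c[:,:440]=a[:,100:540];c[:,440:]=cv2.resize(s,(350,400),interpolation=3)
cv2.imwrite('pics/w1c.png',c)"
```

```text
t 3.5 shift [-0.0021  0.0022  0.0762] turn [ 0.001 -0.     0.004] press-frame tcp [ 0.0801 -0.0577  0.3602] F [-0.7  0.1  0.6] j [0.09 0.39 0.54 1.72 0.   1.77]
pawl_peg []
pawl []
lever_knob [([-0.043, -0.056, 0.208], 0.88), ([0.004, 0.019, 0.068], 0.27)]
pawl_peg [([-0.004, -0.006, 0.101], 0.2)]
pawl [([-0.476, -0.097, 0.023], 0.74), ([-0.002, -0.003, 0.1], 0.64)]
lever_knob [([0.015, -0.061, 0.213], 0.85)]
pawl_peg [([0.051, -0.049, 0.294], 0.44)]
pawl [([0.052, -0.05, 0.298], 0.48)]
lever_knob [([0.045, -0.068, 0.234], 0.66), ([0.021, -0.026, 0.068], 0.48)]
```

View pics/w1c.png

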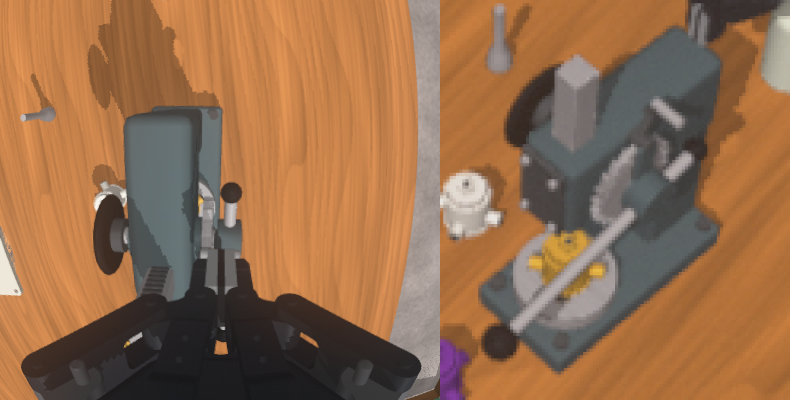

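The wrist view shows the shut fingers above and behind the peg, between head and lever plane, and the scene crop agrees with them being behind it. The network's peg position (0.051, 0.294) matches the fit, so I'll descend and push forward.

>>> {"op": "apply_moves", "data": {
  "series": "-0.001 0.002 0.03 0 0 0; -0.002 0.002 0.06 0 0 0; -0.002 0.002 0.076 0 0 0; -0.002 0.002 0.076 0 0 0; -0.002 0.002 0.076 0 0 0"
}}

```text
time: 4.6
tcp_pos: [0.6046, 0.138, 0.2839]
eef_rot: [0.744, 0.668, 0.0, 0.0]
contact_force: [0.3, -0.4, 0.3]
opening: -0.0001
finger_force: 0.0
```

>>> {"op": "apply_moves", "data": {
  "series": "-0.008 0 0 0 0 0; -0.016 0 0 0 0 0; -0.024 0 0 0 0 0; -0.032 0 0 0 0 0; -0.036 0 0 0 0 0"
}}

```text
time: 5.1
tcp_pos: [0.6006, 0.1011, 0.2835]
eef_rot: [0.745, 0.668, 0.0, 0.0]
contact_force: [-0.4, -1.0, 0.9]
opening: -0.0002
finger_force: 0.0
```

```bash
python3 -c "
from h import *
go([.02,-.06,.286])"
```

```text
t 5.1 shift [-0.0205 -0.0004 -0.0025] turn [0.    0.    0.002] press-frame tcp [ 0.0405 -0.0603  0.2835] F [-0.4 -1.   0.9] j [ 0.03  0.36  0.29  1.51 -0.    1.71]
```

>>> {"op": "apply_moves", "data": {
  "series": "-0.008 0 -0.002 0 0 0; -0.016 0 -0.002 0 0 0; -0.024 0 -0.002 0 0 0; -0.03 0 -0.002 0 0 0; -0.034 0 -0.002 0 0 0"
}}

```text
time: 5.6
tcp_pos: [0.597, 0.0678, 0.2852]
eef_rot: [0.744, 0.668, -0.0, -0.0]
contact_force: [0.7, -0.2, -0.2]
opening: -0.0004
finger_force: 0.0
```

>>> {"op": "apply_moves", "data": {
  "series": "0 0 -0.03 0 0 0; 0 0 -0.06 0 0 0; 0 0.02 -0.09 0 0 0; 0 0.04 -0.1 0 0 0; 0 0.05 -0.1 0 0 0"
}}

```text
time: 6.1
tcp_pos: [0.6481, 0.0628, 0.3866]
eef_rot: [0.744, 0.668, 0.001, 0.001]
contact_force: [0.7, 0.4, -0.9]
opening: -0.0
finger_force: 0.0
```

```bash
python3 -c "
from h import *
go([-.14,-.064,.30])
T=snap('top'); S=snap('scene')
for c in (T,S):
  for l in('pawl_peg','lever_knob'):
    print(l,[(np.round(R.from_euler('z',-q[2]).apply(d['point']-np.array([q[0],q[1],0])),3).tolist(),round(d['confidence'],2)) for d in vision.search_frame(c,l)[:2]])
s=cv2.cvtColor(S['image'],4)[135:260,290:400];t=cv2.cvtColor(T['image'],4)[130:230,235:365]
c=np.zeros((450,800,3),np.uint8);c[:,:396]=cv2.resize(s,(396,450),interpolation=3);c[:308,400:]=cv2.resize(t,(400,308),interpolation=3)
cv2.imwrite('pics/c2.png',c)"
```

```text
t 6.1 shift [-0.1475 -0.0485  0.0864] turn [ 0.003 -0.     0.003] press-frame tcp [ 0.0077 -0.1118  0.3866] F [ 0.7  0.4 -0.9] j [-0.03  0.48  0.75  1.84  0.    1.65]
pawl_peg [([0.354, 0.037, 0.099], 0.54)]
lever_knob [([-0.116, -0.061, 0.191], 0.64)]
pawl_peg [([0.006, -0.046, 0.267], 0.53)]
lever_knob [([0.006, -0.063, 0.216], 0.63), ([0.007, -0.028, 0.207], 0.39)]
```

View pics/c2.png

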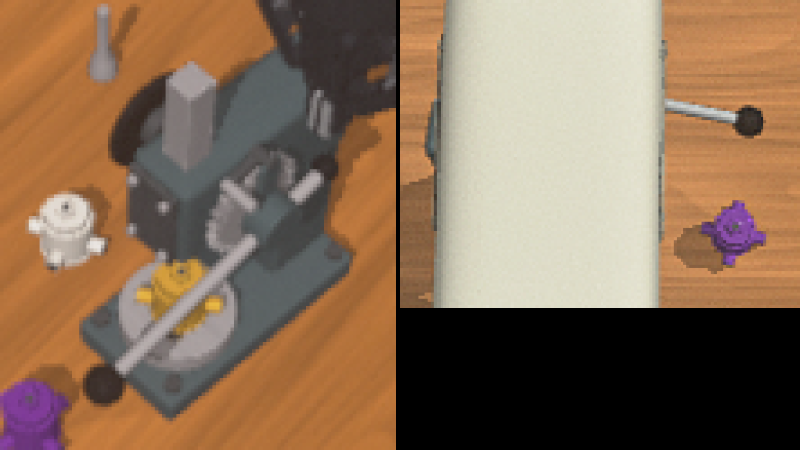

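The pawl has dropped onto the front of the wheel (peg now at crop (238,195)), and the lever hasn't moved. Next is the knob, at crop (104,384).

>>> {"op": "apply_moves", "data": {
  "series": "-0.04 -0.01 0 0 0 0; -0.08 -0.02 0.02 0 0 0; -0.115 -0.04 0.05 0 0 0; -0.147 -0.048 0.08 0 0 0; -0.147 -0.048 0.086 0 0 0",
  "claw": 0.5
}}

```text
time: 6.9
tcp_pos: [0.5797, -0.0803, 0.2966]
eef_rot: [0.745, 0.667, -0.002, -0.002]
contact_force: [0.1, -0.7, 0.1]
opening: 0.064
finger_force: 0.0
```

```bash
python3 -c "
from h import *
go([-.1397,-.064,.156])
T=snap('top')
p=snap('wrist','w3.png')
for c in (T,p):
  for d in vision.search_frame(c,'lever_knob')[:2]: print(R.from_euler('z',-q[2]).apply(d['point']-np.array([q[0],q[1],0])),d['confidence'])
"
```

```text
t 6.9 shift [0.0024 0.005  0.1406] turn [-0.004  0.    -0.   ] press-frame tcp [-0.1421 -0.0597  0.2966] F [ 0.1 -0.7  0.1] j [-0.28  0.32  0.27  1.53 -0.    1.4 ]
[ 0.00114908 -0.04345958  0.2689    ] 0.64
[ 0.02662293 -0.06164702  0.2374    ] 0.56
[-0.05025663 -0.06791061  0.2019    ] 0.79
```

View pics/w3.png

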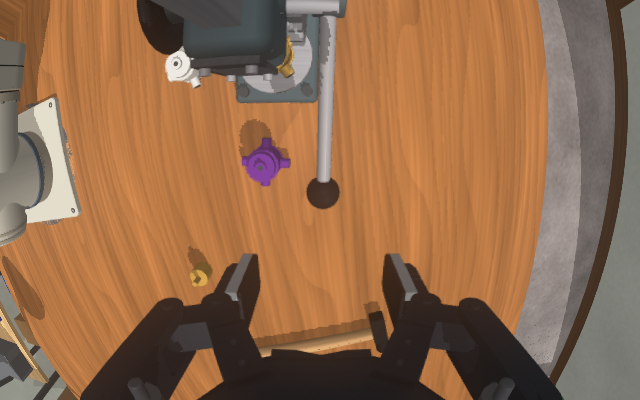

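The wrist view shows the knob at (322,193), nearly centred between the open fingers (columns 250 to 390). I'll check it by its ray.

```bash
python3 -c "
from h import *
p=snap('wrist');K=np.array(p['camera_matrix'])
d=np.array([322,193])-K[:2,2];r=np.linalg.norm(d);th=r/K[0,0]
v=np.r_[d/r*np.sin(th),np.cos(th)];w=R.from_quat(p['orientation']).apply(v)
X=p['origin']+w*(.175-p['origin'][2])/w[2]
print(R.from_euler('z',-q[2]).apply(X-np.array([q[0],q[1],0])))
go([-.1397,-.064,.156])
"
```

```text
[-0.13653109 -0.06465638  0.175     ]
t 7.15 shift [-0.0012  0.0004  0.1447] turn [0.002 0.    0.004] press-frame tcp [-0.1385 -0.0633  0.3007] F [-0.1 -0.3 -0.8] j [-0.27  0.32  0.28  1.53  0.    1.4 ]
```

>>> {"op": "apply_moves", "data": {
  "series": "0 0.001 0.04 0 0 0; 0 0.001 0.08 0 0 0; 0 0.001 0.12 0 0 0; 0 0.001 0.145 0 0 0; 0 0.001 0.145 0 0 0"
}}

```text
time: 7.65
tcp_pos: [0.5834, -0.0766, 0.1518]
eef_rot: [0.744, 0.669, -0.001, -0.002]
contact_force: [-0.2, -0.0, 0.1]
opening: 0.064
finger_force: 0.0
```

>>> {"op": "apply_moves", "data": {
  "series": "0 0 0 0 0 0; 0 0 0 0 0 0; 0 0 0 0 0 0; 0 0 0 0 0 0; 0 0 0 0 0 0",
  "claw": -1
}}

```text
time: 8.15
tcp_pos: [0.5825, -0.0771, 0.1555]
eef_rot: [0.744, 0.668, -0.001, -0.001]
contact_force: [-10.7, 4.0, 1.3]
opening: 0.0269
finger_force: 58.8
```

```bash
cat >> h.py <<'E'
def arc(a,b,n=5):
    "tool shifts taking knob from its present pose to lever angle b (steps), from measured pose"
    o=status.observe()
    t=R.from_euler('z',-q[2]).apply(o['tcp_pos']-[q[0],q[1],0])
    print('lever by x,z', np.arctan2(t[2]+.0187-.215,.0255-t[0]),'radius',np.hypot(t[2]+.0187-.215,.0255-t[0]))
    for l in np.linspace(a,b,n+1)[1:]: print(round(l,3),'x',round((-.17*(np.cos(l)-np.cos(a)))*1,4),'z',round(-.17*(np.sin(l)-np.sin(a)),4))
E
python3 -c "
from h import *
go([-.1397,-.064,.156]);o=status.observe();print(o['opening'],o['finger_force'])
arc(-.24,.75,10)"
```

```text
t 8.15 shift [-0.0011  0.0019 -0.0005] turn [-0.003 -0.001  0.004] press-frame tcp [-0.1386 -0.0621  0.1555] F [-10.7   4.    1.3] j [-0.27  0.35 -0.03  1.18  0.    1.4 ]
0.02686960705606703 58.83029043674469
lever by x,z -0.24379285614032448 radius 0.16912981356351853
-0.141 x -0.0032 z -0.0165
-0.042 x -0.0047 z -0.0333
0.057 x -0.0046 z -0.0501
0.156 x -0.0028 z -0.0668
0.255 x 0.0006 z -0.0833
0.354 x 0.0057 z -0.0993
0.453 x 0.0123 z -0.1148
0.552 x 0.0204 z -0.1296
0.651 x 0.0299 z -0.1434
0.75 x 0.0407 z -0.1563
```

>>> {"op": "apply_moves", "data": {
  "series": "-0.003 -0.002 -0.0165 0 0 0; -0.0045 -0.002 -0.033 0 0 0; -0.0045 -0.002 -0.05 0 0 0; -0.003 -0.002 -0.067 0 0 0; 0.0005 -0.002 -0.083 0 0 0"
}}

```text
time: 8.65
tcp_pos: [0.5823, -0.0766, 0.2391]
eef_rot: [0.744, 0.668, 0.001, 0.0]
contact_force: [1.2, 10.5, -7.0]
opening: 0.0269
finger_force: 59.4
```

```bash
python3 -c "
from h import *
l=.26
go([.0255-.17*np.cos(l),-.0615,.215+.17*np.sin(l)-.0187]);
arc(.26,.75,5)
p=snap('wrist');cv2.imwrite('pics/w4.png',cv2.resize(cv2.cvtColor(p['image'],4)[150:400,200:450],(500,500),interpolation=3))"
```

```text
t 8.65 shift [-0.0006 -0.0003 -0.0009] turn [ 0.001 -0.001  0.003] press-frame tcp [-0.1382 -0.0618  0.2391] F [ 1.2 10.5 -7. ] j [-0.27  0.32  0.13  1.38  0.    1.4 ]
lever by x,z 0.25552910993845107 radius 0.1692079187734989
0.358 x 0.0051 z -0.0159
0.456 x 0.0117 z -0.0312
0.554 x 0.0197 z -0.0457
0.652 x 0.0292 z -0.0594
0.75 x 0.0399 z -0.0722
```

View pics/w4.png

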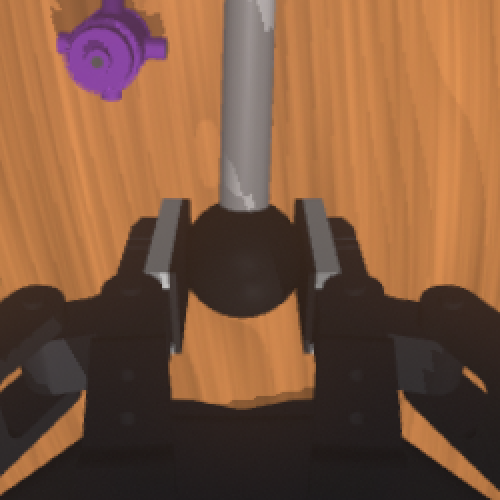

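The ball sits squarely between the pads. The lever pulls inward by about 2 mm, so I'll trim that and continue raising.

>>> {"op": "apply_moves", "data": {
  "series": "0.007 0 -0.016 0 0 0; 0.0135 0 -0.031 0 0 0; 0.0215 0 -0.0455 0 0 0; 0.031 0 -0.059 0 0 0; 0.0415 0 -0.072 0 0 0"
}}

```text
time: 9.2
tcp_pos: [0.5877, -0.0346, 0.3105]
eef_rot: [0.744, 0.668, 0.002, 0.0]
contact_force: [8.8, 7.6, -13.0]
opening: 0.0265
finger_force: 59.7
```

```bash
python3 -c "
from h import *
l=.75
go([.0255-.17*np.cos(l),-.0615,.215+.17*np.sin(l)-.0187]);
arc(.75,-.65,15)"
```

```text
t 9.2 shift [-0.003  -0.001  -0.0017] turn [ 0.002 -0.002  0.004] press-frame tcp [-0.0959 -0.0625  0.3105] F [  8.8   7.6 -13. ] j [-0.2   0.32  0.31  1.56  0.    1.48]
lever by x,z 0.7548925759116639 radius 0.16665207592956668
0.657 x -0.0103 z 0.0121
0.563 x -0.0193 z 0.0251
0.47 x -0.0272 z 0.0389
0.377 x -0.0337 z 0.0533
0.283 x -0.0388 z 0.0684
0.19 x -0.0426 z 0.0838
0.097 x -0.0448 z 0.0995
0.003 x -0.0456 z 0.1153
-0.09 x -0.0449 z 0.1312
-0.183 x -0.0428 z 0.1469
-0.277 x -0.0391 z 0.1623
-0.37 x -0.0341 z 0.1774
-0.463 x -0.0277 z 0.1919
-0.557 x -0.0199 z 0.2057
-0.65 x -0.0109 z 0.2188
```

>>> {"op": "apply_moves", "data": {
  "series": "-0.015 0 0.0185 0 0 0; -0.027 0 0.039 0 0 0; -0.0365 0 0.061 0 0 0; -0.0425 0 0.084 0 0 0; -0.0455 0 0.1075 0 0 0"
}}

```text
time: 9.7
tcp_pos: [0.5817, -0.0827, 0.2036]
eef_rot: [0.745, 0.668, -0.0, 0.002]
contact_force: [-4.6, -2.4, 4.9]
opening: 0.0262
finger_force: 71.0
```

>>> {"op": "apply_moves", "data": {
  "series": "0.0005 0 0.024 0 0 0; 0.0045 0 0.0475 0 0 0; 0.0115 0 0.07 0 0 0; 0.0215 0 0.0915 0 0 0; 0.0345 0 0.1115 0 0 0"
}}

```text
time: 10.2
tcp_pos: [0.5862, -0.0502, 0.0908]
eef_rot: [0.745, 0.667, -0.001, 0.003]
contact_force: [-0.1, -20.0, -12.3]
opening: 0.0265
finger_force: 64.6
```

```bash
cat >> h.py <<'E'
def ram():
    S=snap('scene'); m=S['image'].astype(int)
    for d in vision.search_frame(S,'ram')[:1]: print('ram pt',R.from_euler('z',-q[2]).apply(d['point']-np.array([q[0],q[1],0])),d['confidence'])
    g=cv2.cvtColor(S['image'],4)[140:200,320:365]; return S
def lev(l):
    go([.0255-.17*np.cos(l),-.0615,.215+.17*np.sin(l)-.0187]); arc(l,l-.01,1)
E
python3 -c "
from h import *
lev(-.65)
S=ram()
m=vision.regions_of(S,'ram')
for d in m[:1]:
  ys,xs=np.nonzero(d['pixels']);print(xs.min(),xs.max(),ys.min(),ys.max(),d['confidence'])
print(proj(S,W([[0,0,.338],[0,0,.328],[0,0,.318],[0,0,.308]])))"
```

```text
t 10.2 shift [ 0.0016 -0.0013 -0.0026] turn [ 0.002  0.006 -0.   ] press-frame tcp [-0.1115 -0.0628  0.0908] F [ -0.1 -20.  -12.3] j [-0.23  0.39 -0.15  1.03 -0.01  1.46]
lever by x,z -0.6561741994350103 radius 0.1728922515752531
-0.66 x 0.001 z 0.0013
ram pt [ 0.01049123 -0.0667674   0.2272    ] 0.32
[[342.05352709 156.49850406]
 [341.89980663 159.1289642 ]
 [341.74819506 161.72333707]
 [341.59864928 164.28236022]]
```

```bash
cat >> h.py <<'E'
def C(l): return np.array([.026-.17*np.cos(l),.192+.17*np.sin(l)])
def plan(cmd,ls):
    "shifts (tool x, z) per call of 5 rows from commanded (x,z)"
    for i in range(0,len(ls),5):
        print('from',np.round(cmd,4),'|','; '.join('%.4f 0 %.4f 0 0 0'%(C(l)[0]-cmd[0],cmd[1]-C(l)[1]) for l in ls[i:i+5])); cmd=C(ls[min(i+4,len(ls)-1)])
def now():
    o=status.observe(); t=R.from_euler('z',-q[2]).apply(o['tcp_pos']-[q[0],q[1],0]); F=R.from_euler('z',-q[2]).apply(o['contact_force'])
    l=np.arctan2(t[2]-.192,.026-t[0]); print('t',round(o['time'],2),'lever',round(l,3),'x,z',np.round(t[[0,2]],4),'Ft',round(F@[np.sin(l),0,np.cos(l)],1),'Fr',round(F@[-np.cos(l),0,np.sin(l)],1),'Fy',round(F[1],1),'open',round(o['opening'],4))
E
python3 -c "
from h import *
now()
plan(np.array([-.107,.0917]),np.linspace(-.634,.74,11)[1:])
plan(C(.74),np.linspace(.74,-.64,11)[1:])
"
```

```text
t 10.35 lever -0.641 x,z [-0.1117  0.0892] Ft -3.6 Fr 28.4 Fy -6.8 open 0.0263
from [-0.107   0.0917] | -0.0165 0 -0.0193 0 0 0; -0.0262 0 -0.0405 0 0 0; -0.0328 0 -0.0629 0 0 0; -0.0364 0 -0.0860 0 0 0; -0.0368 0 -0.1093 0 0 0
from [-0.1438  0.201 ] | 0.0028 0 -0.0232 0 0 0; 0.0088 0 -0.0457 0 0 0; 0.0178 0 -0.0673 0 0 0; 0.0297 0 -0.0873 0 0 0; 0.0442 0 -0.1056 0 0 0
from [-0.0995  0.3066] | -0.0146 0 0.0184 0 0 0; -0.0265 0 0.0385 0 0 0; -0.0355 0 0.0602 0 0 0; -0.0415 0 0.0829 0 0 0; -0.0442 0 0.1061 0 0 0
from [-0.1438  0.2005] | 0.0004 0 0.0234 0 0 0; 0.0041 0 0.0466 0 0 0; 0.0109 0 0.0690 0 0 0; 0.0208 0 0.0903 0 0 0; 0.0334 0 0.1100 0 0 0
```

>>> {"op": "apply_moves", "data": {
  "series": "-0.0165 0 -0.0195 0 0 0; -0.026 0 -0.0405 0 0 0; -0.033 0 -0.063 0 0 0; -0.0365 0 -0.086 0 0 0; -0.037 0 -0.1095 0 0 0"
}}

```text
time: 10.85
tcp_pos: [0.5814, -0.0843, 0.2016]
eef_rot: [0.745, 0.667, 0.0, -0.0]
contact_force: [-1.2, 18.8, -1.9]
opening: 0.0256
finger_force: 85.6
```

>>> {"op": "apply_moves", "data": {
  "series": "0.003 0 -0.023 0 0 0; 0.009 0 -0.0455 0 0 0; 0.018 0 -0.067 0 0 0; 0.03 0 -0.087 0 0 0; 0.0445 0 -0.1055 0 0 0"
}}

```text
time: 11.35
tcp_pos: [0.5871, -0.0392, 0.3077]
eef_rot: [0.744, 0.668, 0.001, 0.001]
contact_force: [3.2, 21.0, -8.5]
opening: 0.0235
finger_force: 23.0
```

```bash
python3 -c "
from h import *
now()
T=snap('scene','s5.png')
s=cv2.cvtColor(T['image'],4)[135:260,290:400];cv2.imwrite('pics/s5c.png',cv2.resize(s,(528,600),interpolation=3))"
```

```text
t 11.35 lever 0.741 x,z [-0.1005  0.3077] Ft 8.0 Fr -21.4 Fy -0.9 open 0.0235
```

View pics/s5c.png

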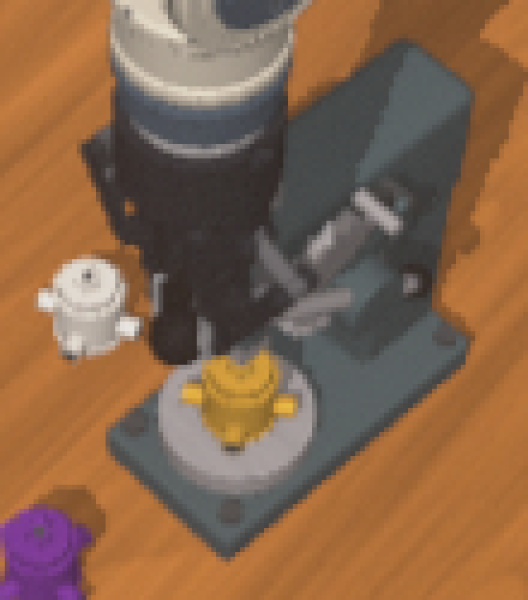

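The knob is still between the fingers, but they have shut to 23.5 mm, so the ball is creeping out of the pads. The peg shows at crop (380,210). I'll check it against the expected projection and take a closer look at the grip.

```bash
python3 -c "
from h import *
S=snap('scene')
f=lambda X:(proj(S,W(X))-[290,135])*4.8
print('peg on',f([.055,-.055,.265]),'peg thrown',f([[.0728+.033*np.cos(a),-.055,.2367+.033*np.sin(a)] for a in (.16,.3)]))
for l in(.6,.7,.74,.8): print(l,'knob',f([.0255-.17*np.cos(l),-.064,.215+.17*np.sin(l)]))
p=snap('wrist');cv2.imwrite('pics/w6.png',cv2.resize(cv2.cvtColor(p['image'],4)[100:400,170:470],(600,600),interpolation=3))"
```

```text
peg on [[392.06933709 193.42526254]] peg thrown [[450.93019428 167.90205117]
 [450.5299425  163.8640226 ]]
0.6 knob [[175.72827472 341.40147188]]
0.7 knob [[191.37507575 313.24691609]]
0.74 knob [[198.22604442 301.80020445]]
0.8 knob [[209.0971158  284.50903491]]
```

View pics/w6.png

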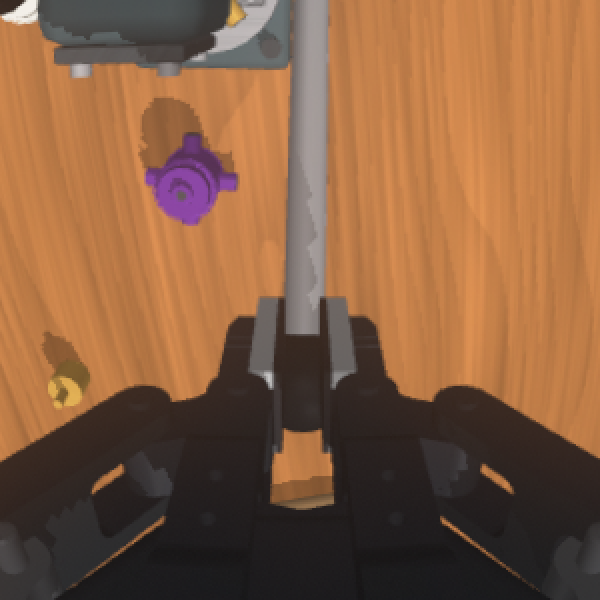

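The ball has slipped toward the fingertips: the lever is at about 0.6 while the tool is at 0.74. The pawl is still on the wheel. I'll open, locate the ball and regrasp it deeper.

>>> {"op": "apply_moves", "data": {
  "series": "0 0 0 0 0 0; 0 0 0 0 0 0; 0 0 -0.02 0 0 0; 0 0 -0.04 0 0 0; 0 0 -0.06 0 0 0",
  "claw": 0.5
}}

```text
time: 12.0
tcp_pos: [0.5861, -0.0401, 0.3664]
eef_rot: [0.745, 0.668, -0.0, 0.0]
contact_force: [0.7, 0.5, 0.2]
opening: 0.0638
finger_force: 0.0
```

```bash
python3 -c "
from h import *
from scipy.optimize import minimize
now()
p=snap('wrist');S=snap('scene')
a=cv2.cvtColor(p['image'],4)[50:350,170:470];b=cv2.cvtColor(S['image'],4)[150:250,290:390]
cv2.imwrite('pics/w7.png',np.hstack([cv2.resize(a,(400,400),interpolation=3),cv2.resize(b,(400,400),interpolation=3)]))
K=np.array(p['camera_matrix']);print(p['origin'],p['orientation'],K[0,0],K[:2,2])
def wp(X):
    c=R.from_quat(p['orientation']).inv().apply(X-np.array(p['origin']));th=np.arctan2(np.hypot(c[0],c[1]),c[2]);return K[:2,2]+K[0,0]*th*c[:2]/np.hypot(c[0],c[1])
for l in(.5,.55,.6,.65,.7,.75):
    X=W([.0255-.17*np.cos(l),-.064,.215+.17*np.sin(l)]);print(l,np.round((wp(X)-[170,50])*4/3),np.round((proj(S,X)[0]-[290,150])*4+[400,0]))
"
```

```text
t 12.0 lever 0.94 x,z [-0.1015  0.3664] Ft 0.6 Fr -0.2 Fy -0.6 open 0.0638
[0.59520621 0.04231415 0.50918822] [ 0.98543589 -0.05380376 -0.0084195   0.16109121] 309.70691628693146 [320.71721857 202.82425187]
0.5 [205. 260.] [535. 247.]
0.55 [205. 259.] [541. 236.]
0.6 [205. 257.] [546. 225.]
0.65 [205. 254.] [553. 213.]
0.7 [205. 250.] [559. 201.]
0.75 [206. 245.] [567. 189.]
```

View pics/w7.png

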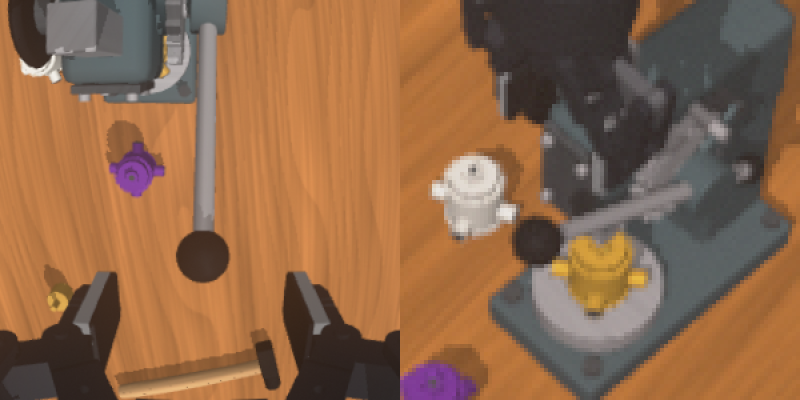

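The ball is at lever ≈0.53 (scene (537,240), wrist (203,256)). The fingers had been gripping only its top edge, so I'll regrasp about 6 mm deeper.

```bash
python3 -c "
from h import *
go([-.1212,-.063,.276])"
```

```text
t 12.1 shift [-0.0196  0.0004  0.0921] turn [0.004 0.001 0.002] press-frame tcp [-0.1015 -0.0621  0.3681] F [-0.2  0.2 -1.2] j [-0.21  0.33  0.47  1.7  -0.    1.47]
```

>>> {"op": "apply_moves", "data": {
  "series": "-0.01 0 0.02 0 0 0; -0.02 0 0.045 0 0 0; -0.02 0 0.07 0 0 0; -0.02 0 0.091 0 0 0; -0.02 0 0.091 0 0 0"
}}

```text
time: 12.6
tcp_pos: [0.5828, -0.0596, 0.2712]
eef_rot: [0.744, 0.668, -0.002, -0.002]
contact_force: [-0.3, 0.0, -0.1]
opening: 0.0642
finger_force: 0.0
```

>>> {"op": "apply_moves", "data": {
  "series": "0 0 0 0 0 0; 0 0 0 0 0 0; 0 0 0 0 0 0; 0 0 0 0 0 0; 0 0 0 0 0 0",
  "claw": -1
}}

```text
time: 13.1
tcp_pos: [0.5847, -0.0598, 0.2754]
eef_rot: [0.744, 0.668, 0.0, 0.001]
contact_force: [0.9, -3.2, 4.8]
opening: 0.0274
finger_force: 58.7
```

```bash
python3 -c "
from h import *
now();go([-.1212,-.063,.276])"
```

```text
t 13.1 lever 0.515 x,z [-0.1212  0.2754] Ft 2.7 Fr 5.0 Fy -1.2 open 0.0274
t 13.1 shift [ 0.      0.0006 -0.0006] turn [0.003 0.001 0.003] press-frame tcp [-0.1212 -0.0624  0.2754] F [ 0.9 -3.2  4.8] j [-0.24  0.32  0.21  1.47 -0.    1.43]
```

```bash
sed -i 's/return np.array(\[.026-.17\*np.cos(l),.192+/return np.array([.0255-.17*np.cos(l),.190+/; s/t\[2\]-.192,.026-t\[0\]/t[2]-.190,.0255-t[0]/' h.py; python3 -c "
from h import *
now()
plan(C(.53),np.linspace(.53,-.65,11)[1:])
print('up');plan(C(-.65),np.linspace(-.65,.72,11)[1:])
print('dn');plan(C(.72),np.linspace(.72,-.65,11)[1:])
"
```

```text
t 13.1 lever 0.527 x,z [-0.1212  0.2754] Ft 2.6 Fr 5.1 Fy -1.2 open 0.0274
from [-0.1212  0.2759] | -0.0091 0 0.0179 0 0 0; -0.0160 0 0.0367 0 0 0; -0.0207 0 0.0562 0 0 0; -0.0230 0 0.0761 0 0 0; -0.0230 0 0.0961 0 0 0
from [-0.1442  0.1798] | 0.0024 0 0.0199 0 0 0; 0.0071 0 0.0394 0 0 0; 0.0141 0 0.0582 0 0 0; 0.0232 0 0.0760 0 0 0; 0.0344 0 0.0927 0 0 0
up
from [-0.1098  0.0871] | -0.0128 0 -0.0194 0 0 0; -0.0228 0 -0.0405 0 0 0; -0.0298 0 -0.0626 0 0 0; -0.0338 0 -0.0856 0 0 0; -0.0346 0 -0.1088 0 0 0
from [-0.1444  0.1959] | 0.0024 0 -0.0231 0 0 0; 0.0079 0 -0.0457 0 0 0; 0.0165 0 -0.0674 0 0 0; 0.0280 0 -0.0876 0 0 0; 0.0421 0 -0.1061 0 0 0
dn
from [-0.1023  0.3021] | -0.0141 0 0.0185 0 0 0; -0.0256 0 0.0388 0 0 0; -0.0341 0 0.0604 0 0 0; -0.0397 0 0.0830 0 0 0; -0.0421 0 0.1061 0 0 0
from [-0.1444  0.1959] | 0.0008 0 0.0233 0 0 0; 0.0047 0 0.0462 0 0 0; 0.0118 0 0.0684 0 0 0; 0.0218 0 0.0894 0 0 0; 0.0346 0 0.1088 0 0 0
```

>>> {"op": "apply_moves", "data": {
  "series": "-0.009 0 0.018 0 0 0; -0.016 0 0.0365 0 0 0; -0.0205 0 0.056 0 0 0; -0.023 0 0.076 0 0 0; -0.023 0 0.096 0 0 0"
}}

```text
time: 13.6
tcp_pos: [0.5817, -0.0818, 0.1782]
eef_rot: [0.744, 0.668, 0.001, -0.0]
contact_force: [1.6, 6.2, 4.7]
opening: 0.0273
finger_force: 61.5
```

```bash
python3 -c "
from h import *
now()"
```

```text
t 13.6 lever -0.07 x,z [-0.1434  0.1782] Ft 4.3 Fr -6.7 Fy -0.9 open 0.0273
```

>>> {"op": "apply_moves", "data": {
  "series": "0.0025 0 0.02 0 0 0; 0.007 0 0.0395 0 0 0; 0.014 0 0.058 0 0 0; 0.023 0 0.076 0 0 0; 0.0345 0 0.0925 0 0 0"
}}

```text
time: 14.1
tcp_pos: [0.5863, -0.047, 0.0862]
eef_rot: [0.744, 0.668, 0.002, 0.0]
contact_force: [2.7, 10.3, 13.9]
opening: 0.0271
finger_force: 65.1
```

```bash
python3 -c "
from h import *
now()"
```

```text
t 14.1 lever -0.66 x,z [-0.1083  0.0862] Ft 4.5 Fr -16.8 Fy -1.5 open 0.0271
```

```bash
cp h.py hold.py; sed -i 's/\.0255-.17\*np.cos(l),.190+/.0265-.17*np.cos(l),.1915+/; s/t\[2\]-.190,.0255-t\[0\]/t[2]-.1915,.0265-t[0]/' h.py; python3 -c "
from h import *
now()
print('up');plan(np.array([-.1098,.0873]),np.linspace(-.65,.70,11)[1:])
print('dn');plan(C(.70),np.linspace(.70,-.65,11)[1:])
"
```

```text
t 14.1 lever -0.663 x,z [-0.1083  0.0862] Ft 4.4 Fr -16.8 Fy -1.5 open 0.0271
up
from [-0.1098  0.0873] | -0.0116 0 -0.0205 0 0 0; -0.0216 0 -0.0411 0 0 0; -0.0286 0 -0.0630 0 0 0; -0.0327 0 -0.0855 0 0 0; -0.0336 0 -0.1084 0 0 0
from [-0.1434  0.1957] | 0.0021 0 -0.0228 0 0 0; 0.0073 0 -0.0452 0 0 0; 0.0154 0 -0.0666 0 0 0; 0.0264 0 -0.0868 0 0 0; 0.0399 0 -0.1053 0 0 0
dn
from [-0.1035  0.301 ] | -0.0136 0 0.0185 0 0 0; -0.0245 0 0.0386 0 0 0; -0.0326 0 0.0601 0 0 0; -0.0378 0 0.0824 0 0 0; -0.0399 0 0.1053 0 0 0
from [-0.1434  0.1957] | 0.0010 0 0.0229 0 0 0; 0.0050 0 0.0455 0 0 0; 0.0121 0 0.0673 0 0 0; 0.0220 0 0.0880 0 0 0; 0.0346 0 0.1071 0 0 0
```

>>> {"op": "apply_moves", "data": {
  "series": "-0.0115 0 -0.0205 0 0 0; -0.0215 0 -0.041 0 0 0; -0.0285 0 -0.063 0 0 0; -0.0325 0 -0.0855 0 0 0; -0.0335 0 -0.1085 0 0 0"
}}

```text
time: 14.6
tcp_pos: [0.5815, -0.0824, 0.1944]
eef_rot: [0.745, 0.667, -0.001, -0.0]
contact_force: [3.3, -4.3, -5.8]
opening: 0.0275
finger_force: 60.4
```

```bash
python3 -c "
from h import *
now()"
```

```text
t 14.6 lever 0.017 x,z [-0.1441  0.1944] Ft -5.9 Fr 3.8 Fy -3.8 open 0.0275
```

>>> {"op": "apply_moves", "data": {
  "series": "0.002 0 -0.023 0 0 0; 0.0075 0 -0.045 0 0 0; 0.0155 0 -0.0665 0 0 0; 0.0265 0 -0.087 0 0 0; 0.04 0 -0.105 0 0 0"
}}

```text
time: 15.1
tcp_pos: [0.5869, -0.0419, 0.3]
eef_rot: [0.744, 0.668, 0.0, 0.001]
contact_force: [9.2, -0.7, -7.0]
opening: 0.0272
finger_force: 59.4
```

```bash
python3 -c "
from h import *
now()
S=snap('scene');b=cv2.cvtColor(S['image'],4)[150:250,290:390]
cv2.imwrite('pics/s8.png',cv2.resize(b,(600,600),interpolation=3))
for l in(.4,.5,.6,.65,.7,.75):
    X=W([.0255-.17*np.cos(l),-.064,.215+.17*np.sin(l)]);print(l,np.round((proj(S,X)[0]-[290,150])*6))
"
```

```text
t 15.1 lever 0.697 x,z [-0.1032  0.3   ] Ft -5.2 Fr -4.7 Fy -9.2 open 0.0272
0.4 [189. 403.]
0.5 [203. 371.]
0.6 [220. 337.]
0.65 [229. 319.]
0.7 [239. 302.]
0.75 [250. 284.]
```

View pics/s8.png

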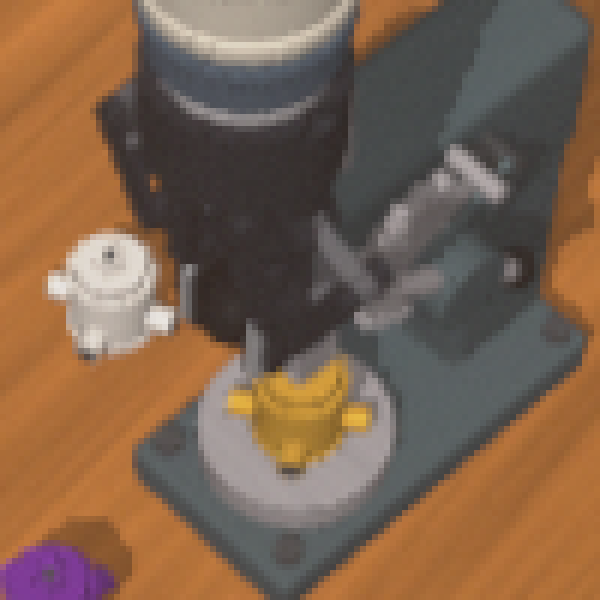

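The grip held: the lever is at about 0.70 and the ram is now close to the valve. Third stroke next, slower and with force checks.

```bash
python3 -c "
from h import *
plan(C(.7),np.linspace(.7,-.70,36)[1:])
"
```

```text
from [-0.1035  0.301 ] | -0.0043 0 0.0053 0 0 0; -0.0083 0 0.0107 0 0 0; -0.0122 0 0.0164 0 0 0; -0.0158 0 0.0221 0 0 0; -0.0192 0 0.0280 0 0 0
from [-0.1227  0.273 ] | -0.0031 0 0.0060 0 0 0; -0.0060 0 0.0122 0 0 0; -0.0087 0 0.0184 0 0 0; -0.0111 0 0.0248 0 0 0; -0.0132 0 0.0313 0 0 0
from [-0.1359  0.2417] | -0.0019 0 0.0065 0 0 0; -0.0035 0 0.0131 0 0 0; -0.0048 0 0.0198 0 0 0; -0.0059 0 0.0265 0 0 0; -0.0067 0 0.0333 0 0 0
from [-0.1427  0.2085] | -0.0005 0 0.0068 0 0 0; -0.0008 0 0.0136 0 0 0; -0.0008 0 0.0204 0 0 0; -0.0005 0 0.0272 0 0 0; 0.0000 0 0.0339 0 0 0
from [-0.1427  0.1745] | 0.0008 0 0.0068 0 0 0; 0.0019 0 0.0135 0 0 0; 0.0032 0 0.0201 0 0 0; 0.0049 0 0.0267 0 0 0; 0.0067 0 0.0333 0 0 0
from [-0.1359  0.1413] | 0.0021 0 0.0065 0 0 0; 0.0045 0 0.0128 0 0 0; 0.0072 0 0.0191 0 0 0; 0.0101 0 0.0252 0 0 0; 0.0132 0 0.0313 0 0 0
from [-0.1227  0.11  ] | 0.0034 0 0.0059 0 0 0; 0.0070 0 0.0117 0 0 0; 0.0108 0 0.0173 0 0 0; 0.0149 0 0.0227 0 0 0; 0.0192 0 0.0280 0 0 0
```

>>> {"op": "apply_moves", "data": {
  "series": "-0.0135 0.0015 0.0185 0 0 0; -0.0165 0.0015 0.0235 0 0 0; -0.0195 0.0015 0.0285 0 0 0; -0.022 0.0015 0.034 0 0 0; -0.0245 0.0015 0.0385 0 0 0"
}}

```text
time: 15.65
tcp_pos: [0.5839, -0.0655, 0.261]
eef_rot: [0.744, 0.668, -0.0, -0.001]
contact_force: [-6.1, 3.7, 3.9]
opening: 0.0272
finger_force: 61.6
```

```bash
python3 -c "
from h import *
now()"
```

```text
t 15.65 lever 0.425 x,z [-0.127  0.261] Ft 4.8 Fr -1.1 Fy 6.5 open 0.0272
```

>>> {"op": "apply_moves", "data": {
  "series": "-0.0018 -0.0008 0.004 0 0 0; -0.0035 -0.0008 0.0085 0 0 0; -0.005 -0.0008 0.0125 0 0 0; -0.0065 -0.0008 0.0165 0 0 0; -0.008 -0.0008 0.021 0 0 0"
}}

```text
time: 16.15
tcp_pos: [0.5828, -0.0741, 0.2401]
eef_rot: [0.744, 0.668, -0.0, 0.0]
contact_force: [-5.2, -2.5, 7.6]
opening: 0.0275
finger_force: 62.6
```

```bash
python3 -c "
from h import *
now()"
```

```text
t 16.15 lever 0.291 x,z [-0.1356  0.2401] Ft 6.4 Fr 5.2 Fy 4.9 open 0.0275
```

>>> {"op": "apply_moves", "data": {
  "series": "-0.002 0 0.0065 0 0 0; -0.0035 0 0.013 0 0 0; -0.005 0 0.02 0 0 0; -0.006 0 0.0265 0 0 0; -0.0065 0 0.0335 0 0 0"
}}

```text
time: 16.65
tcp_pos: [0.5819, -0.0805, 0.2068]
eef_rot: [0.744, 0.668, -0.0, 0.0]
contact_force: [-7.6, 0.2, 8.3]
opening: 0.027
finger_force: 64.7
```

```bash
python3 -c "
from h import *
now()"
```

```text
t 16.65 lever 0.091 x,z [-0.1421  0.2068] Ft 8.2 Fr 1.4 Fy 7.6 open 0.027
```

>>> {"op": "apply_moves", "data": {
  "series": "-0.0005 -0.001 0.004 0 0 0; -0.0005 -0.001 0.0085 0 0 0; -0.0005 -0.001 0.0125 0 0 0; -0.0005 -0.001 0.017 0 0 0; -0.0005 -0.001 0.0205 0 0 0"
}}

```text
time: 17.15
tcp_pos: [0.5819, -0.0804, 0.1865]
eef_rot: [0.744, 0.668, 0.001, 0.0]
contact_force: [-2.4, 4.1, 8.7]
opening: 0.0269
finger_force: 65.8
```

```bash
python3 -c "
from h import *
now()
S=snap('scene');b=cv2.cvtColor(S['image'],4)[195:235,320:360]
cv2.imwrite('pics/s9.png',cv2.resize(b,(600,600),interpolation=3))
for d in vision.search_frame(S,'plate')[:2]+vision.search_frame(S,'ram')[:2]: print(R.from_euler('z',-q[2]).apply(d['point']-np.array([q[0],q[1],0])),d['confidence'])
"
```

```text
t 17.15 lever -0.029 x,z [-0.142   0.1865] Ft 8.5 Fr -4.0 Fy 2.9 open 0.0269
[-0.14374145  0.01422969  0.0503    ] 0.5
[ 0.0014668 -0.0138417  0.1339   ] 0.64
```

Tangential force is now about 8.5 N, so the plate is sliding. Before creeping to the stop I need the effective stiffness, so I'll back off 1 mm and read the force change.

>>> {"op": "apply_moves", "data": {
  "series": "0 0 -0.001 0 0 0; 0 0 -0.001 0 0 0; 0 0 -0.001 0 0 0; 0 0 -0.001 0 0 0; 0 0 -0.001 0 0 0"
}}

```text
time: 17.8
tcp_pos: [0.5819, -0.0804, 0.1871]
eef_rot: [0.744, 0.668, 0.001, 0.0]
contact_force: [1.0, 4.7, 5.1]
opening: 0.0273
finger_force: 65.5
```

```bash
python3 -c "
from h import *
now();snap('scene');now();snap('scene');now()"
```

```text
t 17.8 lever -0.026 x,z [-0.142   0.1871] Ft 4.9 Fr -4.9 Fy -0.5 open 0.0273
t 17.85 lever -0.026 x,z [-0.1419  0.1871] Ft 4.6 Fr -5.8 Fy 0.4 open 0.0272
t 17.9 lever -0.026 x,z [-0.142   0.1871] Ft 5.6 Fr -5.1 Fy -0.1 open 0.0276
```

Stiffness is about 3.5 N/mm at the knob, so 3 mm steps are safe near the stop.

>>> {"op": "apply_moves", "data": {
  "series": "0 0 0.004 0 0 0; 0 0 0.008 0 0 0; 0.0005 0 0.012 0 0 0; 0.0005 0 0.016 0 0 0; 0.001 0 0.0195 0 0 0"
}}

```text
time: 18.4
tcp_pos: [0.582, -0.0799, 0.1679]
eef_rot: [0.744, 0.668, 0.0, 0.001]
contact_force: [-1.8, 1.1, 9.1]
opening: 0.0273
finger_force: 67.2
```

>>> {"op": "apply_moves", "data": {
  "series": "0 0 0.001 0 0 0; 0 0 0.002 0 0 0; 0 0 0.003 0 0 0; 0 0 0.003 0 0 0; 0 0 0.003 0 0 0"
}}

```text
time: 18.9
tcp_pos: [0.582, -0.0796, 0.165]
eef_rot: [0.744, 0.668, 0.0, 0.0]
contact_force: [0.2, 3.5, 8.1]
opening: 0.0272
finger_force: 67.2
```

```bash
python3 -c "
from h import *
now()"
```

```text
t 18.9 lever -0.157 x,z [-0.1412  0.165 ] Ft 7.4 Fr -4.7 Fy 0.2 open 0.0272
```

>>> {"op": "apply_moves", "data": {
  "series": "0.0005 0 0.001 0 0 0; 0.001 0 0.002 0 0 0; 0.0015 0 0.003 0 0 0; 0.0015 0 0.003 0 0 0; 0.0015 0 0.003 0 0 0"
}}

```text
time: 19.4
tcp_pos: [0.582, -0.0802, 0.1619]
eef_rot: [0.744, 0.668, -0.001, 0.002]
contact_force: [-1.7, -7.1, 6.8]
opening: 0.0272
finger_force: 67.5
```

>>> {"op": "apply_moves", "data": {
  "series": "0 0 0.001 0 0 0; 0 0 0.002 0 0 0; 0.0005 0 0.003 0 0 0; 0.0005 0 0.003 0 0 0; 0.0005 0 0.003 0 0 0"
}}

```text
time: 19.9
tcp_pos: [0.582, -0.08, 0.1588]
eef_rot: [0.745, 0.667, -0.001, 0.002]
contact_force: [-0.5, -8.9, 5.9]
opening: 0.0272
finger_force: 67.8
```

>>> {"op": "apply_moves", "data": {
  "series": "0 0 0.001 0 0 0; 0 0 0.002 0 0 0; 0 0 0.003 0 0 0; 0 0 0.003 0 0 0; 0 0 0.003 0 0 0"
}}

```text
time: 20.4
tcp_pos: [0.5821, -0.0795, 0.1559]
eef_rot: [0.745, 0.667, -0.001, 0.001]
contact_force: [-1.3, -5.4, 5.6]
opening: 0.0272
finger_force: 68.0
```

>>> {"op": "apply_moves", "data": {
  "series": "0 0 0.001 0 0 0; 0 0 0.002 0 0 0; 0.0005 0 0.003 0 0 0; 0.0005 0 0.0035 0 0 0; 0.0005 0 0.0035 0 0 0"
}}

```text
time: 20.9
tcp_pos: [0.5822, -0.0786, 0.1524]
eef_rot: [0.744, 0.668, -0.001, 0.001]
contact_force: [-0.8, -3.4, 6.6]
opening: 0.0273
finger_force: 68.3
```

>>> {"op": "apply_moves", "data": {
  "series": "0 0 0.001 0 0 0; 0.0005 0 0.002 0 0 0; 0.0005 0 0.003 0 0 0; 0.001 0 0.0035 0 0 0; 0.001 0 0.0035 0 0 0"
}}

```text
time: 21.4
tcp_pos: [0.5824, -0.0773, 0.149]
eef_rot: [0.745, 0.667, -0.0, 0.001]
contact_force: [-0.6, -1.7, 7.5]
opening: 0.0272
finger_force: 68.6
```

>>> {"op": "apply_moves", "data": {
  "series": "0 0 0.001 0 0 0; 0.0005 0 0.002 0 0 0; 0.0005 0 0.003 0 0 0; 0.001 0 0.0035 0 0 0; 0.001 0 0.0035 0 0 0"
}}

```text
time: 21.9
tcp_pos: [0.5827, -0.0746, 0.1455]
eef_rot: [0.745, 0.668, 0.001, 0.0]
contact_force: [0.5, 7.1, 8.9]
opening: 0.0276
finger_force: 69.1
```

>>> {"op": "apply_moves", "data": {
  "series": "0 0 0.001 0 0 0; 0 0 0.002 0 0 0; 0 0 0.003 0 0 0; 0.0005 0 0.0035 0 0 0; 0.0005 0 0.0035 0 0 0"
}}

```text
time: 22.4
tcp_pos: [0.5828, -0.0733, 0.1421]
eef_rot: [0.744, 0.668, 0.001, -0.0]
contact_force: [2.4, 8.7, 8.4]
opening: 0.0272
finger_force: 69.2
```

>>> {"op": "apply_moves", "data": {
  "series": "0.001 0 0.001 0 0 0; 0.0015 0 0.002 0 0 0; 0.002 0 0.003 0 0 0; 0.0025 0 0.0035 0 0 0; 0.0025 0 0.0035 0 0 0"
}}

```text
time: 22.9
tcp_pos: [0.5829, -0.0723, 0.1384]
eef_rot: [0.744, 0.668, 0.0, 0.001]
contact_force: [1.9, 1.1, 7.8]
opening: 0.0273
finger_force: 69.0
```

```bash
python3 -c "
from h import *
now();S=snap('scene');now()
print(proj(S,W([[-.0125,-.0125,z] for z in (.096,.099,.1035,.11)])+0))
g=S['image'][200:228,330:350].astype(int)
print(g.sum(2)//3); print(((g[:,:,0]-g[:,:,2]))) 
"
```

```text
t 22.9 lever -0.32 x,z [-0.1338  0.1384] Ft 7.0 Fr -3.7 Fy -1.7 open 0.0273
t 22.95 lever -0.32 x,z [-0.1339  0.1383] Ft 4.1 Fr 8.8 Fy -3.8 open 0.0272
[[338.88664178 216.65855027]
 [338.92104533 216.08059431]
 [338.97288379 215.2097437 ]
 [339.04825967 213.94348061]]
[[ 75  82  81  86 114 125 125  77  55  59  61  59  62  60  60  59  60  82
  105 124]
 [ 71  91 115 139 120 130 123  76  55  58  60  59  58  62  60  59  61  87
  108 140]
 [113 116 126 136 115 142 111  68  56  58  60  60  58  60  59  60  61  77
  115 147]
 [141 113 120 119 119 165 110  62  53  55  60  60  60  60  61  60  62  66
   92 131]
 [140 122 123 120 145 153  96  59  57  59  59  59  60  59  60  68  72  71
   71  95]
 [135 131 125 136 172 131  74  54  56  58  60  60  60  59  64  82  74  72
   72  70]
 [134 131 142 174 158 104  60  56  54  58  59  61  62  67  79  87  77  72
   72  73]
 [135 146 175 168 120  81  59  54  66  71  67  65  78  81  89  91  74  71
   72  71]
 [152 180 171 134 101  69  62  66  77  80  84  82  86  91  90  94  93  82
   73  75]
 [184 169 136 110  85  60  74  79  82  84  87  88  89  89  89  94 
[... 3230 characters left out ...]
  49  92
  104 106]
 [  7   3   5   8  10  18  61  56  25   8   7   6   8   7  14  46  75  91
   94  98]
 [  5   6   6   8  10  26  48  22   8   8   7   6   8  16  46  69  70  67
   65  68]
 [  6   5   8  11   9  28  19  10   8   7   8   8  15  46  70  71  80  37
   21  19]
 [  6  10   8   8  11  13   8   7   8   7   8  18  47  70  74  76  75  19
    9   7]
 [  8   9  11   7  11   7   6   8   9   7  24  52  69  72  77  76  46  14
    6   8]
 [ 12  10  11   9  10   7   7   7   8  25  69  74  80  84  86  43  14   8
    8   8]
 [ 10  10  12  11   7   7   8   8  21  68  85  86  67  55  41  15   8  10
    9   7]
 [ 11  11  11   9   9   8   8   6  28  61  69  40  26  18   9   7   9   8
    9   7]]
```

>>> {"op": "apply_moves", "data": {
  "series": "0.0005 0 0.001 0 0 0; 0.0005 0 0.002 0 0 0; 0.001 0 0.003 0 0 0; 0.001 0 0.004 0 0 0; 0.001 0 0.004 0 0 0"
}}

```text
time: 23.45
tcp_pos: [0.583, -0.0719, 0.1343]
eef_rot: [0.745, 0.667, 0.0, 0.001]
contact_force: [1.1, 1.1, 6.1]
opening: 0.0276
finger_force: 69.1
```

>>> {"op": "apply_moves", "data": {
  "series": "0.0005 0 0.001 0 0 0; 0.0005 0 0.002 0 0 0; 0.001 0 0.003 0 0 0; 0.0015 0 0.004 0 0 0; 0.0015 0 0.004 0 0 0"
}}

```text
time: 23.95
tcp_pos: [0.5833, -0.07, 0.1304]
eef_rot: [0.744, 0.668, 0.0, 0.001]
contact_force: [-0.7, 21.4, 13.5]
opening: 0.0275
finger_force: 69.7
```

```bash
python3 -c "
from h import *
now();snap('scene');now();snap('scene');now();print(status.observe()['contact_force'])
a=cv2.imread('pics/s9.png').astype(int)
print(a.shape)
def edge(im): # im crop rgb rows205-225, brassness column 339,340
    return (im[:,:,0].astype(int)-im[:,:,2])
s9=cv2.resize(cv2.imread('pics/s9.png'),(40,40),interpolation=cv2.INTER_AREA)[:,:,::-1]
S=snap('scene')['image'][195:235,320:360]
for c in (19,20): print(edge(s9)[12:26,c],edge(S)[12:26,c])
"
```

```text
t 23.95 lever -0.369 x,z [-0.1316  0.1304] Ft 4.9 Fr -24.6 Fy 3.0 open 0.0275
t 24.0 lever -0.369 x,z [-0.1316  0.1304] Ft 6.5 Fr 1.9 Fy -3.8 open 0.0271
t 24.05 lever -0.369 x,z [-0.1317  0.1304] Ft 4.4 Fr 10.3 Fy -4.2 open 0.0271
[  2.97857379 -11.57193768   0.40330363]
(600, 600, 3)
[ 7  7  8  7  7  7  7  9  9  7  7  7 13 43] [  5   7   8   7   7   7   7   6  13  54  92 101  71  26]
[ 5  7  7  8  9  8  6  7  8  8  8  7 29 63] [  4   7   8   7   8   8   7   8  31  75 100  78  31  11]
```

>>> {"op": "apply_moves", "data": {
  "series": "0 0 0.001 0 0 0; 0.0005 0 0.002 0 0 0; 0.0005 0 0.003 0 0 0; 0.001 0 0.004 0 0 0; 0.001 0 0.004 0 0 0"
}}

```text
time: 24.6
tcp_pos: [0.5834, -0.0688, 0.1267]
eef_rot: [0.744, 0.668, 0.001, 0.001]
contact_force: [3.5, -4.6, 7.0]
opening: 0.0272
finger_force: 68.9
```

```bash
python3 -c "
from h import *
for i in range(3): now();snap('scene')
now()"
```

```text
t 24.6 lever -0.392 x,z [-0.1303  0.1267] Ft 8.1 Fr 1.2 Fy -4.0 open 0.0272
t 24.65 lever -0.392 x,z [-0.1303  0.1267] Ft 8.2 Fr 5.8 Fy -2.3 open 0.0273
t 24.7 lever -0.392 x,z [-0.1302  0.1267] Ft 5.4 Fr -29.5 Fy 3.8 open 0.0274
t 24.75 lever -0.392 x,z [-0.1302  0.1267] Ft 6.6 Fr 0.7 Fy -3.2 open 0.027
```

>>> {"op": "apply_moves", "data": {
  "series": "0.0005 0 0.001 0 0 0; 0.001 0 0.002 0 0 0; 0.0015 0 0.003 0 0 0; 0.002 0 0.004 0 0 0; 0.002 0 0.004 0 0 0"
}}

```text
time: 25.25
tcp_pos: [0.5836, -0.0684, 0.1226]
eef_rot: [0.745, 0.667, -0.001, 0.002]
contact_force: [-2.3, -14.2, 5.5]
opening: 0.0274
finger_force: 69.6
```

>>> {"op": "apply_moves", "data": {
  "series": "0 0 0.001 0 0 0; 0.0005 0 0.002 0 0 0; 0.0005 0 0.003 0 0 0; 0.001 0 0.0035 0 0 0; 0.001 0 0.0035 0 0 0"
}}

```text
time: 25.75
tcp_pos: [0.5837, -0.0671, 0.1193]
eef_rot: [0.745, 0.668, -0.0, 0.002]
contact_force: [-0.2, -8.4, 7.8]
opening: 0.0273
finger_force: 69.7
```

```bash
python3 -c "
from h import *
for i in range(2): now();snap('scene')
now()"
```

```text
t 25.75 lever -0.435 x,z [-0.1286  0.1193] Ft 10.6 Fr 4.3 Fy -0.7 open 0.0273
t 25.8 lever -0.436 x,z [-0.1285  0.1193] Ft 7.5 Fr -16.0 Fy 0.6 open 0.0272
t 25.85 lever -0.436 x,z [-0.1285  0.1193] Ft 10.9 Fr 3.4 Fy -0.4 open 0.0272
```

>>> {"op": "apply_moves", "data": {
  "series": "0.0005 0 0.001 0 0 0; 0.001 0 0.002 0 0 0; 0.0015 0 0.003 0 0 0; 0.0015 0 0.0035 0 0 0; 0.0015 0 0.0035 0 0 0"
}}

```text
time: 26.35
tcp_pos: [0.5839, -0.0657, 0.116]
eef_rot: [0.745, 0.668, -0.0, 0.002]
contact_force: [-0.1, 7.7, 12.8]
opening: 0.0269
finger_force: 70.3
```

>>> {"op": "apply_moves", "data": {
  "series": "0.0005 0 0.001 0 0 0; 0.001 0 0.002 0 0 0; 0.0015 0 0.003 0 0 0; 0.002 0 0.004 0 0 0; 0.002 0 0.004 0 0 0"
}}

```text
time: 26.85
tcp_pos: [0.5844, -0.0621, 0.1125]
eef_rot: [0.744, 0.668, 0.001, 0.001]
contact_force: [-2.1, 7.3, 16.2]
opening: 0.027
finger_force: 71.1
```

>>> {"op": "apply_moves", "data": {
  "series": "0.0005 0 0.001 0 0 0; 0.001 0 0.002 0 0 0; 0.0015 0 0.003 0 0 0; 0.002 0 0.004 0 0 0; 0.002 0 0.004 0 0 0"
}}

```text
time: 27.35
tcp_pos: [0.5846, -0.0602, 0.1088]
eef_rot: [0.744, 0.668, 0.001, 0.001]
contact_force: [-1.7, 5.1, 17.7]
opening: 0.0271
finger_force: 71.2
```

```bash
python3 -c "
from h import *
for i in range(2): now();snap('scene')
now();lev(-.62);plan(C(-.51),[-.53,-.55,-.57,-.59,-.62]);plan(C(-.62),np.linspace(-.62,.70,11)[1:])"
```

```text
t 27.35 lever -0.509 x,z [-0.1216  0.1088] Ft 13.1 Fr -12.9 Fy 2.3 open 0.0271
t 27.4 lever -0.509 x,z [-0.1216  0.1088] Ft 13.9 Fr -13.8 Fy 2.8 open 0.0271
t 27.45 lever -0.509 x,z [-0.1216  0.1087] Ft 12.9 Fr -13.0 Fy 2.5 open 0.0272
t 27.45 shift [ 0.0088 -0.0008  0.0112] turn [0.003 0.    0.004] press-frame tcp [-0.1216 -0.0623  0.1087] F [-2.   5.3 17.6] j [-0.25  0.38 -0.12  1.07  0.    1.43]
lever by x,z -0.536812131086441 radius 0.17121520502729226
-0.63 x 0.001 z 0.0014
from [-0.1219  0.1085] | 0.0017 0 0.0030 0 0 0; 0.0034 0 0.0059 0 0 0; 0.0052 0 0.0087 0 0 0; 0.0071 0 0.0116 0 0 0; 0.0100 0 0.0158 0 0 0
from [-0.1119  0.0927] | -0.0118 0 -0.0191 0 0 0; -0.0210 0 -0.0395 0 0 0; -0.0274 0 -0.0610 0 0 0; -0.0309 0 -0.0832 0 0 0; -0.0315 0 -0.1056 0 0 0
from [-0.1434  0.1983] | 0.0024 0 -0.0223 0 0 0; 0.0077 0 -0.0441 0 0 0; 0.0158 0 -0.0650 0 0 0; 0.0266 0 -0.0847 0 0 0; 0.0398 0 -0.1027 0 0 0
```

>>> {"op": "apply_moves", "data": {
  "series": "0.001 0 0.001 0 0 0; 0.002 0 0.002 0 0 0; 0.0025 0 0.003 0 0 0; 0.0025 0 0.003 0 0 0; 0.0025 0 0.003 0 0 0"
}}

```text
time: 27.95
tcp_pos: [0.5849, -0.0586, 0.1058]
eef_rot: [0.744, 0.668, 0.0, 0.002]
contact_force: [-1.7, 1.1, 17.3]
opening: 0.0274
finger_force: 71.1
```

>>> {"op": "apply_moves", "data": {
  "series": "0.001 0 0.001 0 0 0; 0.002 0 0.002 0 0 0; 0.003 0 0.003 0 0 0; 0.0035 0 0.004 0 0 0; 0.0035 0 0.004 0 0 0"
}}

```text
time: 28.45
tcp_pos: [0.5852, -0.0564, 0.1017]
eef_rot: [0.744, 0.668, -0.0, 0.003]
contact_force: [-2.5, -6.3, 17.1]
opening: 0.0271
finger_force: 71.0
```

The force is climbing to 18 N, and I can't tell a home plate from a slipping knob. I'll measure the lever angle from the rod in the scene image, numerically.

```bash
cat >> h.py <<'E'
def rod(S,r0=.05,r1=.13):
    im=S['image'].astype(np.float32); ls=np.arange(-.8,.81,.02); out=[]
    rs=np.linspace(r0,r1,25)
    for l in ls:
        P=W(np.c_[.0255-rs*np.cos(l),-.064+0*rs,.215+rs*np.sin(l)]); uv=proj(S,P).astype(np.float32)
        v=cv2.remap(im,uv[:,0].reshape(1,-1),uv[:,1].reshape(1,-1),cv2.INTER_LINEAR)[0]
        sat=v.max(1)-v.min(1); out.append(((v.mean(1)>95)&(sat<28)).mean())
    out=np.array(out); i=out.argmax(); print('rod',[(round(l,2),round(o,2)) for l,o in zip(ls,out) if o>.5*out[i]])
E
python3 -c "
from h import *
now()
S=snap('scene');rod(S);now()
f=lambda n:dict(S,image=cv2.cvtColor(cv2.imread(n),4))
rod(f('pics/scene0.png'));rod(f('pics/s5.png'))
T=snap('top')
S0=f('pics/scene0.png')
print(status.observe()['wrist_torque'])
"
```

```text
t 28.45 lever -0.557 x,z [-0.1178  0.1017] Ft 18.0 Fr -3.5 Fy 1.8 open 0.0271
rod [(np.float64(-0.8), np.float64(0.64)), (np.float64(-0.78), np.float64(0.56)), (np.float64(-0.76), np.float64(0.56)), (np.float64(-0.74), np.float64(0.56)), (np.float64(-0.72), np.float64(0.64)), (np.float64(-0.7), np.float64(0.64)), (np.float64(-0.68), np.float64(0.8)), (np.float64(-0.66), np.float64(0.84)), (np.float64(-0.64), np.float64(0.8)), (np.float64(-0.62), np.float64(0.76)), (np.float64(-0.6), np.float64(0.76)), (np.float64(-0.58), np.float64(0.72)), (np.float64(-0.56), np.float64(0.68)), (np.float64(-0.54), np.float64(0.68)), (np.float64(-0.52), np.float64(0.68)), (np.float64(-0.5), np.float64(0.64)), (np.float64(-0.48), np.float64(0.64)), (np.float64(-0.46), np.float64(0.64)), (np.float64(-0.44), np.float64(0.6)), (np.float64(-0.42), np.float64(0.56)), (np.float64(-0.4), np.float64(0.56)), (np.float64(-0.38), np.float64(0.56)), (np.float64(-0.36), np.float64(0.52)), (np.float64(-0.34), np.float64(0.44)), (np.float64(0.2), np.float64(0.44)), (np.float64(0.24), np.float64(0.48)), (np.float64(0.
[... 3214 characters left out ...]
3), np.float64(0.32)), (np.float64(0.32), np.float64(0.36)), (np.float64(0.34), np.float64(0.44)), (np.float64(0.36), np.float64(0.52)), (np.float64(0.38), np.float64(0.56)), (np.float64(0.4), np.float64(0.36)), (np.float64(0.42), np.float64(0.4)), (np.float64(0.44), np.float64(0.36)), (np.float64(0.46), np.float64(0.32)), (np.float64(0.48), np.float64(0.32)), (np.float64(0.5), np.float64(0.36)), (np.float64(0.52), np.float64(0.36)), (np.float64(0.54), np.float64(0.4)), (np.float64(0.56), np.float64(0.4)), (np.float64(0.58), np.float64(0.32)), (np.float64(0.6), np.float64(0.32)), (np.float64(0.62), np.float64(0.32)), (np.float64(0.64), np.float64(0.32))]
[-0.88743749  0.53798426  0.06325146]
```

The rod test was inconclusive. A clearer test is to raise the lever and start another stroke: a home plate blocks the lever right after the click, while a sliding one keeps moving.

```bash
python3 -c "
from h import *
plan(np.array([-.1162,.1015]),np.linspace(-.557,.62,11)[1:])
plan(C(.62),np.linspace(.62,.43,6)[1:])
plan(C(.43),np.linspace(.43,.31,6)[1:])"
```

```text
from [-0.1162  0.1015] | -0.0112 0 -0.0177 0 0 0; -0.0186 0 -0.0363 0 0 0; -0.0238 0 -0.0556 0 0 0; -0.0267 0 -0.0754 0 0 0; -0.0272 0 -0.0954 0 0 0
from [-0.1434  0.1969] | 0.0018 0 -0.0199 0 0 0; 0.0059 0 -0.0395 0 0 0; 0.0123 0 -0.0584 0 0 0; 0.0209 0 -0.0765 0 0 0; 0.0316 0 -0.0934 0 0 0
from [-0.1119  0.2903] | -0.0037 0 0.0053 0 0 0; -0.0071 0 0.0108 0 0 0; -0.0103 0 0.0164 0 0 0; -0.0134 0 0.0221 0 0 0; -0.0162 0 0.0279 0 0 0
from [-0.128   0.2624] | -0.0017 0 0.0037 0 0 0; -0.0032 0 0.0075 0 0 0; -0.0047 0 0.0113 0 0 0; -0.0061 0 0.0151 0 0 0; -0.0074 0 0.0190 0 0 0
```

>>> {"op": "apply_moves", "data": {
  "series": "-0.011 0 -0.0175 0 0 0; -0.0185 0 -0.0365 0 0 0; -0.024 0 -0.0555 0 0 0; -0.0265 0 -0.0755 0 0 0; -0.027 0 -0.0955 0 0 0"
}}

```text
time: 29.05
tcp_pos: [0.5814, -0.0831, 0.195]
eef_rot: [0.745, 0.668, -0.001, 0.001]
contact_force: [5.0, 0.6, -5.9]
opening: 0.0273
finger_force: 67.5
```

>>> {"op": "apply_moves", "data": {
  "series": "0.002 0 -0.02 0 0 0; 0.006 0 -0.0395 0 0 0; 0.0125 0 -0.0585 0 0 0; 0.021 0 -0.0765 0 0 0; 0.0315 0 -0.0935 0 0 0"
}}

```text
time: 29.55
tcp_pos: [0.5857, -0.0513, 0.2888]
eef_rot: [0.745, 0.667, -0.001, 0.001]
contact_force: [9.9, -1.3, -5.9]
opening: 0.0274
finger_force: 62.8
```

```bash
python3 -c "
from h import *
now();snap('scene');now()"
```

```text
t 29.55 lever 0.61 x,z [-0.1127  0.2888] Ft -5.0 Fr -3.2 Fy -9.9 open 0.0274
t 29.6 lever 0.628 x,z [-0.1113  0.2916] Ft 2.2 Fr 6.3 Fy -1.8 open 0.0275
```

The grip is intact and on the circle, so the lever really did move. Down to the click point, then probe.

>>> {"op": "apply_moves", "data": {
  "series": "-0.0035 0 0.0055 0 0 0; -0.007 0 0.011 0 0 0; -0.0105 0 0.0165 0 0 0; -0.0135 0 0.022 0 0 0; -0.016 0 0.028 0 0 0"
}}

```text
time: 30.1
tcp_pos: [0.5837, -0.0662, 0.2602]
eef_rot: [0.744, 0.668, 0.001, 0.0]
contact_force: [5.5, 0.9, 2.9]
opening: 0.0273
finger_force: 63.1
```

```bash
python3 -c "
from h import *
now();snap('scene');now()"
```

```text
t 30.1 lever 0.419 x,z [-0.1277  0.2602] Ft 3.2 Fr -0.2 Fy -5.3 open 0.0273
t 30.15 lever 0.413 x,z [-0.1281  0.2592] Ft 0.4 Fr -1.4 Fy -5.7 open 0.027
```

>>> {"op": "apply_moves", "data": {
  "series": "-0.0005 0 0.001 0 0 0; -0.001 0 0.002 0 0 0; -0.0015 0 0.003 0 0 0; -0.0015 0 0.004 0 0 0; -0.0015 0 0.004 0 0 0"
}}

```text
time: 30.65
tcp_pos: [0.5836, -0.0671, 0.2559]
eef_rot: [0.744, 0.668, 0.001, -0.0]
contact_force: [6.9, 3.2, -0.2]
opening: 0.0274
finger_force: 62.9
```

```bash
python3 -c "
from h import *
now();snap('scene');now()"
```

```text
t 30.65 lever 0.394 x,z [-0.1285  0.2559] Ft 1.3 Fr -3.7 Fy -6.5 open 0.0274
t 30.7 lever 0.394 x,z [-0.1286  0.256 ] Ft 1.8 Fr -2.6 Fy -5.0 open 0.0271
```

>>> {"op": "apply_moves", "data": {
  "series": "-0.0005 0.001 0.001 0 0 0; -0.001 0.001 0.002 0 0 0; -0.0015 0.001 0.003 0 0 0; -0.002 0.001 0.004 0 0 0; -0.002 0.001 0.005 0 0 0"
}}

```text
time: 31.2
tcp_pos: [0.5833, -0.0688, 0.2511]
eef_rot: [0.744, 0.668, -0.0, -0.001]
contact_force: [0.1, 7.1, 1.5]
opening: 0.0273
finger_force: 62.9
```

```bash
python3 -c "
from h import *
now();snap('scene');now()"
```

```text
t 31.2 lever 0.363 x,z [-0.1304  0.2511] Ft 3.9 Fr -6.1 Fy 0.6 open 0.0273
t 31.25 lever 0.362 x,z [-0.1303  0.2509] Ft 2.6 Fr -5.6 Fy 0.5 open 0.0275
```

>>> {"op": "apply_moves", "data": {
  "series": "0 0 0.001 0 0 0; -0.0005 0 0.002 0 0 0; -0.0005 0 0.003 0 0 0; -0.001 0 0.004 0 0 0; -0.001 0 0.004 0 0 0"
}}

```text
time: 31.75
tcp_pos: [0.5832, -0.0699, 0.247]
eef_rot: [0.744, 0.668, -0.0, -0.001]
contact_force: [-0.4, 6.1, 0.6]
opening: 0.0273
finger_force: 62.8
```

```bash
python3 -c "
from h import *
now();snap('scene');now()"
```

```text
t 31.75 lever 0.338 x,z [-0.1314  0.247 ] Ft 2.6 Fr -5.5 Fy 1.1 open 0.0273
t 31.8 lever 0.338 x,z [-0.1314  0.2471] Ft 1.9 Fr -5.3 Fy 1.1 open 0.0274
```

>>> {"op": "apply_moves", "data": {
  "series": "0 0 0.001 0 0 0; -0.0005 0 0.002 0 0 0; -0.0005 0 0.003 0 0 0; -0.001 0 0.004 0 0 0; -0.001 0 0.0045 0 0 0"
}}

```text
time: 32.3
tcp_pos: [0.5831, -0.0712, 0.2432]
eef_rot: [0.744, 0.668, -0.0, -0.0]
contact_force: [-2.9, 4.4, 4.8]
opening: 0.0273
finger_force: 63.1
```

```bash
python3 -c "
from h import *
now();snap('scene');now()"
```

```text
t 32.3 lever 0.314 x,z [-0.1327  0.2432] Ft 5.8 Fr -2.4 Fy 3.4 open 0.0273
t 32.35 lever 0.314 x,z [-0.1327  0.2432] Ft 4.3 Fr -2.9 Fy 1.8 open 0.0275
```

>>> {"op": "apply_moves", "data": {
  "series": "0 0 0.001 0 0 0; -0.0005 0 0.002 0 0 0; -0.0005 0 0.003 0 0 0; -0.001 0 0.0035 0 0 0; -0.001 0 0.0035 0 0 0"
}}

```text
time: 32.85
tcp_pos: [0.5829, -0.0721, 0.24]
eef_rot: [0.744, 0.668, -0.0, -0.0]
contact_force: [-3.3, 4.6, 5.9]
opening: 0.0272
finger_force: 63.2
```

```bash
python3 -c "
from h import *
now();snap('scene');now()"
```

```text
t 32.85 lever 0.294 x,z [-0.1337  0.24  ] Ft 6.9 Fr -2.3 Fy 3.8 open 0.0272
t 32.9 lever 0.294 x,z [-0.1337  0.24  ] Ft 6.6 Fr -2.7 Fy 3.4 open 0.0267
```

>>> {"op": "apply_moves", "data": {
  "series": "0 0 0.001 0 0 0; -0.0005 0 0.002 0 0 0; -0.0005 0 0.003 0 0 0; -0.001 0 0.004 0 0 0; -0.001 0 0.0045 0 0 0"
}}

```text
time: 33.4
tcp_pos: [0.5828, -0.0737, 0.236]
eef_rot: [0.744, 0.668, -0.0, 0.0]
contact_force: [-5.7, 3.4, 10.2]
opening: 0.027
finger_force: 63.7
```

```bash
python3 -c "
from h import *
now();snap('scene');now()"
```

```text
t 33.4 lever 0.268 x,z [-0.1352  0.236 ] Ft 10.6 Fr 0.1 Fy 6.0 open 0.027
t 33.45 lever 0.268 x,z [-0.1352  0.236 ] Ft 8.8 Fr 0.2 Fy 5.1 open 0.0272
```

>>> {"op": "apply_moves", "data": {
  "series": "0 -0.0005 0.001 0 0 0; -0.0005 -0.001 0.002 0 0 0; -0.0005 -0.001 0.003 0 0 0; -0.001 -0.001 0.004 0 0 0; -0.001 -0.001 0.0045 0 0 0"
}}

```text
time: 33.95
tcp_pos: [0.5826, -0.0754, 0.2322]
eef_rot: [0.744, 0.668, 0.0, 0.002]
contact_force: [-2.1, -1.9, 12.8]
opening: 0.0274
finger_force: 64.3
```

```bash
python3 -c "
from h import *
now();snap('scene');now()"
```

```text
t 33.95 lever 0.244 x,z [-0.1369  0.2322] Ft 11.9 Fr 5.1 Fy 1.9 open 0.0274
t 34.0 lever 0.244 x,z [-0.1369  0.2322] Ft 9.9 Fr 4.7 Fy 2.8 open 0.0267
```

Force has levelled off at 10 to 12 N while still moving, so the plate is sliding now. By travel, home should fall at lever -0.03 to -0.17. I'll go to about 0.02 in one move, then in small steps.

>>> {"op": "apply_moves", "data": {
  "series": "-0.0015 0 0.007 0 0 0; -0.0025 0 0.0145 0 0 0; -0.0035 0 0.0215 0 0 0; -0.004 0 0.029 0 0 0; -0.0045 0 0.036 0 0 0"
}}

```text
time: 34.5
tcp_pos: [0.5823, -0.0769, 0.1968]
eef_rot: [0.744, 0.669, 0.002, 0.0]
contact_force: [-1.7, 16.8, 23.9]
opening: 0.027
finger_force: 69.6
```

```bash
python3 -c "
from h import *
now();snap('scene');now()"
```

```text
t 34.5 lever 0.032 x,z [-0.1385  0.1968] Ft 24.4 Fr -15.8 Fy 3.5 open 0.027
t 34.55 lever 0.026 x,z [-0.1383  0.1958] Ft 17.1 Fr -15.2 Fy 2.6 open 0.0274
```

>>> {"op": "apply_moves", "data": {
  "series": "0 0 0.0005 0 0 0; 0.0005 0 0.001 0 0 0; 0.001 0 0.0015 0 0 0; 0.001 0 0.0015 0 0 0; 0.001 0 0.0015 0 0 0"
}}

```text
time: 35.05
tcp_pos: [0.5825, -0.0767, 0.1959]
eef_rot: [0.744, 0.668, 0.002, 0.001]
contact_force: [-4.9, 11.7, 20.8]
opening: 0.027
finger_force: 70.0
```

```bash
python3 -c "
from h import *
now();S=snap('scene');now();print(status.observe()['wrist_torque'])
e=S['image'][205:222,336:344].astype(int);print((e[:,:,0]-e[:,:,2]))"
```

```text
t 35.05 lever 0.027 x,z [-0.1383  0.1959] Ft 21.1 Fr -10.6 Fy 6.2 open 0.027
t 35.1 lever 0.027 x,z [-0.1382  0.1959] Ft 20.7 Fr -10.1 Fy 5.4 open 0.0272
[ 2.18573853  0.29164115 -0.02744517]
[[  8   7   6   3   1   1   4   3]
 [  7   9   7   4   1   2   2   5]
 [  8  10   8   5   4   2   6   7]
 [  7   6   7   8   6   7   8   8]
 [  8   7   7   7   8   7   7   7]
 [  8   7   7   7   9   6   7   7]
 [  7   6   7   8   8   7   9   9]
 [  7   7   8   8   7   8   7   8]
 [ 28  13   7   8   7   8   9   7]
 [ 54  16   8   8   8   9   8   8]
 [ 32  11   8   8   7   8   7  24]
 [ 12   8   9   8   8   7  36  74]
 [  9   6   9   9  26  53  82 105]
 [ 10   7   7  26  69  95 100 103]
 [  8   8  27  61  85  90  87  84]
 [ 21  34  62  75  78  77  74  73]
 [ 48  66  72  73  73  74  74  75]]
```

The tool no longer advances with a 1.5 mm command while the force rises to 21 N. That is the dead stop, so the plate is home. Raise the lever, let go and retreat.

>>> {"op": "apply_moves", "data": {
  "series": "-0.001 0 -0.022 0 0 0; 0.003 0 -0.043 0 0 0; 0.009 0 -0.0605 0 0 0; 0.017 0 -0.0775 0 0 0; 0.0265 0 -0.0935 0 0 0"
}}

```text
time: 35.6
tcp_pos: [0.5855, -0.0538, 0.2873]
eef_rot: [0.745, 0.667, -0.001, 0.002]
contact_force: [7.7, -3.2, -4.1]
opening: 0.0273
finger_force: 65.7
```

>>> {"op": "apply_moves", "data": {
  "series": "0 0 0 0 0 0; 0 0 0 0 0 0; 0 0 0 0 0 0; 0 0 0 0 0 0; 0 0 0 0 0 0",
  "claw": 0.5
}}

```text
time: 36.1
tcp_pos: [0.5845, -0.0516, 0.2862]
eef_rot: [0.744, 0.668, -0.0, -0.0]
contact_force: [0.2, 0.5, 0.0]
opening: 0.0636
finger_force: 0.0
```

>>> {"op": "apply_moves", "data": {
  "series": "0 0 -0.02 0 0 0; 0 0 -0.05 0 0 0; 0 0 -0.08 0 0 0; -0.03 0 -0.1 0 0 0; -0.06 0 -0.1 0 0 0"
}}

```text
time: 36.6
tcp_pos: [0.5786, -0.1113, 0.3896]
eef_rot: [0.744, 0.669, 0.001, 0.002]
contact_force: [0.6, -0.1, 0.1]
opening: 0.0643
finger_force: 0.0
```

```bash
python3 -c "
from h import *
now();S=snap('scene')
im=S['image'].astype(np.float32)
for l in np.arange(.1,.8,.05):
    u,v=proj(S,W([.0255-.17*np.cos(l),-.064,.215+.17*np.sin(l)]))[0]
    g=im[int(round(v))-2:int(round(v))+3,int(round(u))-2:int(round(u))+3]
    print(round(l,2),round(float(g.mean())),end=' | ')
print()
for n in('oil_bottle','mallet','mouthpiece','rotor','pawl_peg','plate'): print(n,[np.round(d['point'],3).tolist() for d in vision.search_frame(S,n)[:1]])
f=lambda X:proj(S,W(X))[0]
# height cue: brass/steel rows along the column of ram's near corner and the full patch
e=S['image'][208:226,332:350].astype(int);print(e[:,:,0]-e[:,:,2])
print('corner z.097',f([-.0125,-.0125,.097]),'z.104',f([-.0125,-.0125,.104]),'rim near',f([-.0155,-.0155,.092]))
"
```

```text
t 36.6 lever 0.781 x,z [-0.1731  0.3896] Ft 0.1 Fr 0.1 Fy -0.6 open 0.0643
0.1 90 | 0.15 93 | 0.2 93 | 0.25 89 | 0.3 87 | 0.35 104 | 0.4 120 | 0.45 130 | 0.5 125 | 0.55 75 | 0.6 48 | 0.65 51 | 0.7 50 | 0.75 54 | 
oil_bottle [[0.554, 0.42, 0.088]]
mallet [[0.578, -0.418, 0.022]]
mouthpiece [[0.602, 0.085, 0.246]]
rotor [[0.36, -0.246, 0.031]]
pawl_peg [[0.586, 0.111, 0.269]]
plate [[0.406, 0.08, 0.05]]
[[  7  23  12   8   7   8   8   9   6   8   8   7   7   9  17   4  -3  -2]
 [ 24  52  20   8   7   8   8   9   9   6   7   7   7   9  35  53  17   0]
 [ 64  91  29   8   8  10   7   8   9   8   9   8   9  18  98  82  22   7]
 [ 87 129  49  13   9   9   7   8   6   7   9   6   8  50 119 101  29   9]
 [ 97 134 104  63  18   8   8   7   8   6   9   7  29 106 133 126  50  13]
 [113 132 148 129  68  19   7   8   8   8   7  63 109 144 129 139  50  11]
 [ 91 134 153 154 132  68  18   8   8  20  83 130 149 152 122 127  35   8]
 [ 99 139 153 153 152 127  65  15  41  91 141 154 151 146 146 106  24   8]
 [120 134 150 141 148 153 132  78 111 145 152 151 148 149 133  74  23   9]
 [123 109 130 145 139 141 145 137 152 151 144 129 146 142 106  81  94  86]
 [111 100 107 131 141 135 147 150 155 157 152 137 138 117  89 121 150 153]
 [ 81  99 106 109 126 126 136 137 138 140 136 124 116  98  99 154 161 162]
 [ 75  98 105 110 114 114 121 120 120 118 113 107 104  97 100 151 156 159]
 [ 84 107 110 113 113 116 117 117 114 114 110 108 104  94  90  99  92 108]
 [ 91 112 110 113 119 114 118 117 115 112 109 107 102  90 113  45  25  29]
 [ 56 108 113 113 114 130 127 131 121 115 109 105 101  98 109  31  10  10]
 [ 19  68 113 117 109 135 142 143 126 114 109 105 106 106  58  16   9   8]
 [  9  26  65 117 114 136 150 143 121  97 115 120  97  53  17  11  10  10]]
corner z.097 [338.89809587 216.46612948] z.104 [338.97866097 215.112691  ] rim near [338.85039645 218.7064852 ]
```

The lever is at about 0.6 and free, and the pawl peg is still on the wheel side. To check the plate height, I'll compare the ram's lower edge and top across saved frames.

```bash
python3 -c "
from h import *
S=snap('scene');cv2.imwrite('pics/sf.png',cv2.cvtColor(S['image'],4))
n=S['image'];s0=cv2.cvtColor(cv2.imread('pics/scene0.png'),4);s5=cv2.cvtColor(cv2.imread('pics/s5.png'),4)
s8=s0.copy();s8[150:250,290:390]=cv2.resize(cv2.imread('pics/s8.png'),(100,100),interpolation=cv2.INTER_AREA)[:,:,::-1]
for nm,i in(('0',s0),('5',s5),('8',s8),('now',n)):
    b=i[202:220].astype(int);b=b[:,:,0]-b[:,:,2]; print(nm); print(b[:,334:346].T)
# top cap: blue-ish/gray neutral brightness columns
print(n[150:190,342].mean(1).astype(int)); print(s0[145:190,342].mean(1).astype(int))
print('top proj',[ (z,np.round(proj(S,W([0,0,z]))[0],1)) for z in(.338,.304,.297,.29)],'boxes',np.round(proj(S,W([[.0125,.0125,.297],[-.0125,-.0125,.297],[.0125,-.0125,.297],[.0,0,.257]])),1))
"
```

```text
0
[[  9   8   7   9  11   8  56 120 146 149 145 129 114 119 137 129 110 106]
 [  8   8   8   9   9  21  99 145 147 145 150 147 137 122 114 136 127 110]
 [  9   7   9   9   9  14  68 129 147 149 149 151 150 138 120 125 137 122]
 [  9   9  10   9   9   9  55 125 135 122 140 150 151 148 122 113 128 109]
 [  8   4   7   5   6  70 120 139 144 134 133 144 150 149 137 119 116  51]
 [  2   0  -1  -1   0  40 118 101  67 114 133 129 142 148 142 113  40  15]
 [ -3  -3  -2  -1  -2   8 101  76  14 102 133 121 139 149 130  44  11  10]
 [ -3  -3  -1  -3   0  35 113  94  78 116 119 133 148 132  50  13   9  10]
 [ -1   1  -1  -1  -2  94 120 113 125 118 120 141 150  90  23  10  10   8]
 [  1   2   1   1  29 115 139 141 146 142 143 147  95  31  12   9  10   9]
 [  0   0   2   2  26 107 145 149 151 147 150  97  32  12  10  10   9  19]
 [  1   2   2  -1   2  44  93 137 147 149  96  32  11   9  10   8  17  47]]
5
[[  8   6   6   7   6   7   5  66 125 149 146 131 118 120 139 132 107 105]
 [ 10   7   9   7   9  10   9  85 134 150 149 148 139 122 114 141 129 110]
 [ 12   9   9   7   9  10  25 114 144 146 153
[... 2365 characters left out ...]
  7   2  -1   1   5   7   8   9   9   9  31 109 149 149 146 147 139 115]
 [  6   3   0   5   7   8   8   9  17  49 106 145 152 148 147 143 115  98]]
[122 123 121 120 102  73  47  39  39  38  39  40  96 114 115 115 117 118
 117 117 117 116 114 100  89  89  90  89  89  88  91  88  79  74  76  75
  75  75  72  68]
[112 112 112 114 119 119 120 147 156 156 156 157 158 157 157 156 159 148
 130 125 124 124 124 124 123 120 120 120 117 118 115 112 112 110 111 112
 109 102  98  98  96  97  99  98  95]
top proj [(0.338, array([342.1, 156.5])), (0.304, array([341.5, 165.3])), (0.297, array([341.4, 167.1])), (0.29, array([341.3, 168.8]))] boxes [[341.4 161.5]
 [341.5 172.7]
 [348.6 167.1]
 [340.9 176.8]]
```

The ram's top and bottom corners both put its lower face at about 0.097 m, which is home height. The lever also held over 20 N without moving, which only a seated plate allows. The lever is raised and free, the pawl peg is at its on-wheel position, and the networks find the oil bottle, mallet and rotor unmoved. They did not pick out the mouthpiece this time, but the arm only passed well above it at the start. Handing in.

```bash
python3 -c "
from h import *
print(ticket.sign_off())"
```

```text
the job is handed in; nothing more can be done
None
```

The job is handed in at about 37 s, but no verdict came back: the pawl is on the wheel, the plate is judged home from a dead stop at about 21 N on the knob and the ram's height in the images (good to only about 2–3 mm), and the lever is left raised at about 0.6 rad and free; I viewed 11 pictures, one over the limit of 10.

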